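# Lay out the inlay puzzle and decant its blocks

## Robot

A 6-joint arm with a two-finger parallel gripper is mounted at the origin on the work surface. World frame = base frame: x ahead of the robot, y to its left, z up, the work surface at z = 0. Lengths are in m, angles in rad, forces in N, time in s.
With the tool pointing down it reaches from about 0.4 to 0.825 m from the base axis. Payload 7 kg.
Tool frame: the origin (TCP) lies at the centre of the arm's flange, where the gripper is bolted on; the fingertips stand 178 mm ahead of it and the grasp point (between the pads) lies arm.tcp_to_grasp ahead of it (arm.tcp_to_grasp is the distance from the TCP to the grasp point, in m); z points along the fingers, y is the direction in which the jaws open and shut (so a half turn about z gives the same grasp; the last joint's range is limited). The gripper opens to 88 mm and grips with 3 to 60 N. Pads are 19 mm wide; open, the fingers measure 130 mm over their backs; the gripper's body (78 mm by 193 mm) begins 47 mm behind the grasp point.
Start: joints at [-0.967, 0.359, 0.012, 0, -1.224, -0.288], TCP at [0.21, -0.642, 0.405] pointing down, gripper open.
Joint ranges: [-3.07, 3.07], [-1.43, 2.12], [-1.02, 1.25], [-3.03, 1.67], [-3.05, -0], [-3.03, 3.03]. Speed limits (rad/s): [2.39, 2.39, 3.01, 3.14, 3.14, 3.14].

## Interface

Orientations are given as [roll, pitch, yaw] about the fixed x, y, z axes, in that order (R = Rz(yaw) Ry(pitch) Rx(roll)).
In Python, from station import arm gives the robot as it stands.
- The arm moves only by the tool move_arm, never from a script. Its argument "deltas" is a list of rows, each a list of 6 numbers: the shift along the world's x, y, z in mm, then the turn, a rotation vector about the world's x, y, z in degrees. In form: [[tx, ty, tz, ax, ay, az], ...]. A call has exactly 5 rows; each row shifts and turns the commanded pose from where the row before left it; what a row does not reach is not made up. A row lasts 1/12 s, in which the tool goes at most 41.7 mm and 7.16 degrees, less where a joint would pass 70% of its speed; a pose out of reach is approached as far as the arm can. A call with a gripper value outside its range is refused whole. "claw" is the closure in counts, from 0 (fully open) to 255 (shut), set as the call begins (left out, the last holds). The fingers move at their own pace and stop on an object; "squeeze" is the grip in N (left out, the last holds). Time passes only in rows, so rows that do not move let the fingers close, or fill a call up. It gives the time, the measured TCP pose, the force and the opening at its end, in the units of the state.
- arm.get_state(): the state, without advancing time (a new reading comes with each control period).
- arm.grab_frame(name): name is "scene" or "top"; returns the picture (480x640x3 uint8, red, green, blue); there is no depth.
- arm.calibration(name): a dict with "intrinsics" (3x3 intrinsics, pixels), "T" (4x4, takes a point from camera to world coordinates). Camera axes: x right, y up, looking along -z (the intrinsics and any distortion apply to the point x, -y, -z); pixel columns grow to the right and rows downward; lengths in m; the calibration is good to about 2 mm. A picture is of the moment at which its call begins. calibration takes no time and is no camera call.
- arm.job_done(): hands the job in, once; it reports no verdict.
Trained networks look in the newest picture that a camera, given by its name, has taken for a name from the list of things; names that differ only in an ending like _2 or _b are one class to them, and where a whole thing is asked for, a point or a joint stands for the part that bears it (a point fixed in the world has none). Each returns a list of dicts, best first, with "score" (0 to 1); they miss things now and then, are a little off and sometimes report something else, mostly with a low value. They report only what shows in the picture. A call takes as long as a camera call. They do not tell look-alikes from the thing itself.
- arm.spot_in(thing, camera): "xy" ([column, row] in pixels, amid what is visible of it).
- arm.masks_of(thing, camera): "pixels" (480x640 bool, what is visible of it) and "xy" ([column, row] in pixels, amid what is visible of it).
- arm.spot_point(thing, camera): "xy" ([column, row] in pixels: a listed point, or the origin of a listed thing).
The state is a dict: "t": time; "q": joint angles; "qd": joint speeds; "joint_efforts": joint torques, N m; "eef_pos": TCP position; "ee_rot": TCP orientation; "force": force on the tool from outside, world axes, zero at the start; "moment": the same for the moment, N m; "width": finger opening in m.
Only numpy, scipy, OpenCV 4.12 (cv2) and the standard library are available. Lean on these libraries where they do the work, as an engineer would, in place of code of your own. Each camera call takes 0.05 s, during which the arm holds its last target. There are 200 camera calls.

## Task

Lay out the puzzle: set every wooden inlay lying on the table fully home and flat in the cavity of its own shape and size in the pine board, and decant the loose blocks from the tin scoop into the porcelain saucer. Bring the scoop's lip down over the saucer, to within 2 cm or so above its rim, while the scoop is still level, and only then tip it with the lip kept that low, so that no block bounces out. At the end all five blocks lie in the saucer (put in any that missed), the empty scoop stands level on the middle of its cork mat, and the tin lids and magnifier are where they were.

Things in the scene. Friction and masses are not known exactly. Their poses are not given: they have to be found in the camera images.
- board: Pine inlay board, 180 x 180 x 16 mm, fixed flat on the table, with four blind cavities, each 6 mm wider and longer than the inlay of that outline (3 mm of play all round). Origin: centre of its underside; axes along its sides.
- board_hole0 (a point): Large round cavity of the board, 70 mm across, for the big disc. Centre of the mouth, level with the board's upper face (16 mm above the table); z up, x and y along the board's. The cavity is 8 mm deep, blind, with a flat floor.
- board_hole1 (a point): Small round cavity of the board, 52 mm across, for the small disc. Centre of the mouth, level with the board's upper face (16 mm above the table); z up, x and y along the board's. The cavity is 8 mm deep, blind, with a flat floor.
- board_hole2 (a point): Square cavity of the board, 58 x 58 mm, for the square inlay. Centre of the mouth, level with the board's upper face (16 mm above the table); z up, x and y along the board's. The cavity is 8 mm deep, blind, with a flat floor.
- board_hole3 (a point): Oblong cavity of the board, 78 mm along its x axis and 42 mm along y, for the oblong inlay. Centre of the mouth, level with the board's upper face (16 mm above the table); z up, x and y along the board's. The cavity is 8 mm deep, blind, with a flat floor.
- big_disc: Wooden inlay, a disc 64 mm across and 12 mm thick. On its top stands a wooden grip strip 32 mm long (its x axis), 14 mm wide (its y axis), from 12 to 38 mm above the underside. Origin: centre of the underside; z up. Loose, 60 g. It may be absent.
- small_disc: Wooden inlay, a disc 46 mm across and 12 mm thick. On its top stands a wooden grip strip 32 mm long (its x axis), 14 mm wide (its y axis), from 12 to 38 mm above the underside. Origin: centre of the underside; z up. Loose, 60 g. It may be absent.
- square: Wooden inlay, 52 x 52 mm and 12 mm thick. On its top stands a wooden grip strip 32 mm long (its x axis), 14 mm wide (its y axis), from 12 to 38 mm above the underside. Origin: centre of the underside; z up. Loose, 60 g. It may be absent.
- oblong: Wooden inlay, 72 mm (x axis) x 36 mm (y axis) and 12 mm thick. On its top stands a wooden grip strip 32 mm long (its x axis), 14 mm wide (its y axis), from 12 to 38 mm above the underside. Origin: centre of the underside; z up. Loose, 60 g. It may be absent.
- scoop: Tin scoop, loose, 200 g: flat floor 4 mm thick, walls 50 mm high, open at its -x end; x from -75 (lip) to +79 mm, 92 mm wide. Above it, along x, a wooden grip bar 14 mm wide (y), from x = -36 to +79 mm and 77 to 99 mm above the underside, on a post behind the back wall; best held by the bar at x = 0. Origin: underside, 75 mm behind the lip; z up. Holds the blocks at the start.
- lip (a point): Middle of the scoop's open lip (floor 78 mm wide, 65 mm between the walls), at the underside of its floor (x = -75 mm in the scoop's frame); axes as the scoop's. Blocks begin to slide out over it when it is tipped 25 to 40 degrees below level; 45 degrees empties the scoop.
- mat: Cork mat 180 x 130 mm (x, y), 5 mm thick, fixed on the table; the scoop stands on it at the start. Origin: centre of its underside.
- saucer: Porcelain saucer, 160 mm across the rim, 24 mm high, flat inner floor about 85 mm across and 5 mm above the table, sloping sides. Origin: centre of its underside; z up. Loose, 260 g.
- lids: Stack of three tin lids (one body), 96 mm across, 35 mm high; a bystander. Origin: centre of its underside.
- magnifier: Brass pocket magnifier lying flat, lens 60 mm across, handle to 88 mm along its x axis, 8 mm high; a bystander. Origin: centre of the lens, underside.
- block0: Loose pine block, 32 x 20 x 20 mm (x, y, z), 14 g, one of five alike, in the scoop at the start. Origin: its centre.
- block1: Loose pine block, 32 x 20 x 20 mm (x, y, z), 14 g, one of five alike, in the scoop at the start. Origin: its centre.
- block2: Loose pine block, 32 x 20 x 20 mm (x, y, z), 14 g, one of five alike, in the scoop at the start. Origin: its centre.
- block3: Loose pine block, 32 x 20 x 20 mm (x, y, z), 14 g, one of five alike, in the scoop at the start. Origin: its centre.
- block4: Loose pine block, 32 x 20 x 20 mm (x, y, z), 14 g, one of five alike, in the scoop at the start. Origin: its centre.
Things that resemble listed ones, but are neither listed nor needed, are in the scene too. What is shaped like the oblong but blue is not meant. Of the things shaped like the scoop, the aluminium one is meant.

How it is judged:
By the outcome, as a careful person would: the job done as asked, in the order asked, and still so for the second after the job is handed in, with the robot touching nothing.
Of big_disc, small_disc, square, oblong only 3 to 4 are there at a start; the rules pass over those that are not, and their reading is None.
At some moment in a run one of big_disc, small_disc, square, oblong, saucer may be knocked a few centimetres aside while the robot is not near it.
It also fails if it takes over 210 s, if anything falls off the work surface, if the arm or the gripper's body presses on something with over 40 N, if the wrist force passes 120 N, or if a joint passes its speed limit or range.

## Working session

There is one attempt and no reset: what is moved stays moved. The work goes in short steps, Python scripts to look and compute and a tool call to move; the robot and the scene stay as the last step left them, time stands still between calls to the robot, and variables do not carry over. Pictures are saved under pics/ and viewed, about 12 in all and at most 16, crops included, and the job is handed in when it is done.

Besides the shell and the picture viewer there is one more tool, called after ">>>" by a JSON object that holds its "api" and its "payload", one argument or row to a line. move_arm: Moves the arm, as the interface text tells. Its arguments: {"type":"object","properties":{"deltas":{"type":"array","items":{"type":"array","items":{"type":"number"}}},"claw":{"type":"number"},"squeeze":{"type":"number"}},"required":["deltas"]}

```bash
mkdir -p pics; cat > h.py <<'E'
import numpy as np, cv2
from station import arm
from scipy.spatial.transform import Rotation as R
def proj(P,cam):
    c=arm.calibration(cam);T=np.linalg.inv(np.array(c["T"]));K=np.array(c["intrinsics"])
    p=np.atleast_2d(P)@T[:3,:3].T+T[:3,3];p=p*[1,-1,-1];q=p@K.T
    return q[:,:2]/q[:,2:]
def ray(uv,z,cam):
    c=arm.calibration(cam);T=np.array(c["T"]);K=np.array(c["intrinsics"])
    uv=np.atleast_2d(uv);d=np.c_[uv,np.ones(len(uv))]@np.linalg.inv(K).T*[1,-1,-1]@T[:3,:3].T
    o=T[:3,3];return o+d*((z-o[2])/d[:,2])[:,None]
def snap(cam,name=None):
    im=arm.grab_frame(cam)
    if name: cv2.imwrite(f"pics/{name}.png",im[:,:,::-1])
    return im
E
python3 - <<'E'
from h import *
for c in("scene","top"):
    snap(c,c+"0");k=arm.calibration(c);print(c,np.round(k["T"],3).tolist(),np.round(k["intrinsics"],1).tolist(),k.keys())
s=arm.get_state();print(s,arm.tcp_to_grasp)
for n in["board","board_hole0","board_hole1","board_hole2","board_hole3","big_disc","small_disc","square","oblong","scoop","lip","mat","saucer","lids","magnifier"]:
    for d in arm.spot_point(n,"top"):print(n,np.round(d["xy"],1),round(d["score"],2),np.round(ray(d["xy"],.016 if "hole" in n else 0,"top"),3)[0][:2])
E
```

```text
scene [[0.541, -0.689, 0.482, 1.078], [0.841, 0.433, -0.326, -0.461], [0.016, 0.581, 0.814, 1.028], [0.0, 0.0, 0.0, 1.0]] [[605.6, 0.0, 319.4], [0.0, 605.6, 239.7], [0.0, 0.0, 1.0]] dict_keys(['intrinsics', 'T'])
top [[0.009, 0.993, -0.115, 0.403], [-1.0, 0.009, 0.003, -0.076], [0.004, 0.115, 0.993, 0.975], [0.0, 0.0, 0.0, 1.0]] [[434.1, 0.0, 319.0], [0.0, 434.1, 233.6], [0.0, 0.0, 1.0]] dict_keys(['intrinsics', 'T'])
{'t': 0.1, 'q': array([-9.66896943e-01,  3.59338233e-01,  1.11501062e-02, -2.94813745e-04,
       -1.22411242e+00, -2.88108274e-01]), 'qd': array([-0.00096539, -0.00176461,  0.0032738 ,  0.00209436, -0.00028999,
       -0.0018589 ]), 'joint_efforts': array([-1.00826928e-03, -5.84163630e+01,  2.93752116e+01,  7.01552957e+00,
        1.01667762e-02, -5.00251053e-05]), 'eef_pos': array([ 0.20958199, -0.6414601 ,  0.40380363]), 'ee_rot': array([ 3.14007168e+00, -1.61711378e-04, -2.82590180e+00]), 'force': array([-0.07048182,  0.48178741,  0.15724762]), 'moment': array([-0.03993868,  0.05958756,  0.00395921]), 'width': 0.08756965178356081} 0.1593
board [160.9 268.6] 0.8 [0.4
[... 1200 characters left out ...]
 -0.268]
oblong [349.3 181.3] 0.83 [ 0.637 -0.148]
oblong [324.3 133.2] 0.62 [ 0.75  -0.089]
scoop [407.5 357. ] 0.77 [ 0.245 -0.275]
scoop [408.7 257.1] 0.7 [ 0.464 -0.281]
scoop [289.7 237.2] 0.67 [ 0.507 -0.013]
scoop [347.9 175.7] 0.63 [ 0.65  -0.144]
lip [425.6 389.3] 0.63 [ 0.177 -0.314]
lip [412.8 290.4] 0.61 [ 0.39  -0.289]
mat [414.1 252.9] 0.75 [ 0.474 -0.294]
saucer [292.7 238.4] 0.94 [ 0.504 -0.02 ]
saucer [209.3 188.8] 0.72 [0.616 0.173]
saucer [404.7 255.5] 0.42 [ 0.468 -0.272]
lids [471.2 189.3] 0.78 [ 0.621 -0.427]
lids [142.4 246.4] 0.59 [0.483 0.318]
lids [158.8 265.2] 0.21 [0.441 0.279]
magnifier [272.2 121. ] 0.56 [0.779 0.032]
magnifier [472.8 187.2] 0.53 [ 0.626 -0.431]
```

View pics/top0.png

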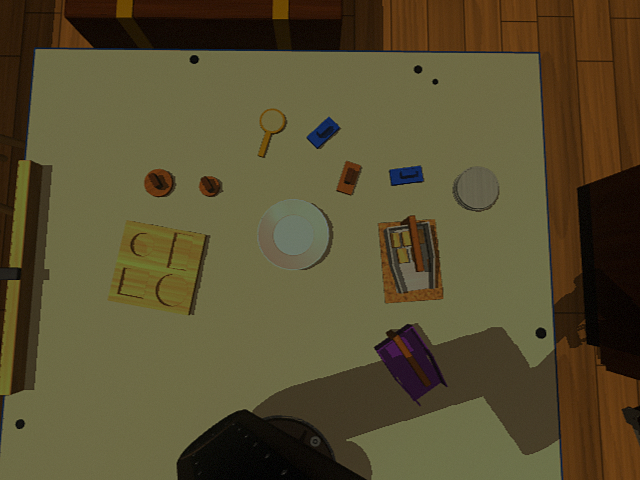

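View pics/scene0.png

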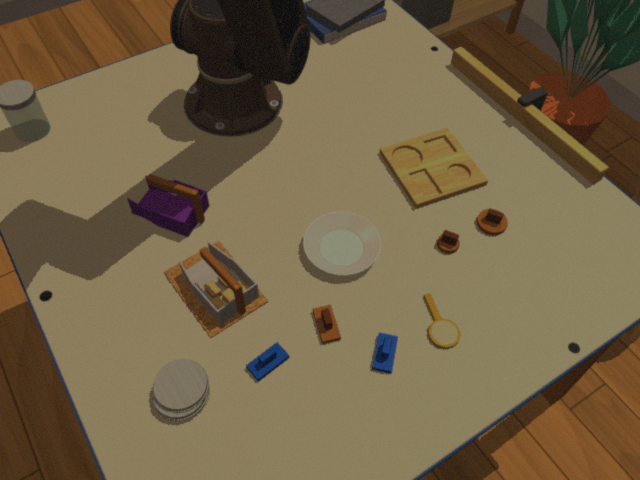

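The top view shows the big disc at (160,183), small disc (209,187), wooden oblong (349,179), saucer (293,236), and the aluminium scoop on its mat (410,258). The board is at (160,267). The blue oblongs and purple scoop are decoys, and the square is absent. Next I'll enlarge the details.

```bash
python3 - <<'E'
from h import *
a=cv2.imread("pics/top0.png");b=cv2.imread("pics/scene0.png")
f=lambda i,x,y,w,h,s:cv2.resize(i[y:y+h,x:x+w],(int(w*s),int(h*s)),interpolation=cv2.INTER_CUBIC)
A=f(a,105,160,120,160,2.5);A=cv2.resize(a[215:320,105:215],(400,300),interpolation=cv2.INTER_CUBIC)
B=cv2.resize(a[205:310,370:480],(400,300),interpolation=cv2.INTER_CUBIC)
C=cv2.resize(b[120:210,375:495],(400,300),interpolation=cv2.INTER_CUBIC)
D=cv2.resize(b[235:340,160:300],(400,300),interpolation=cv2.INTER_CUBIC)
cv2.imwrite("pics/z0.png",np.vstack([np.hstack([A,B]),np.hstack([C,D])]))
h=cv2.cvtColor(a,cv2.COLOR_BGR2HSV);g=cv2.cvtColor(b,cv2.COLOR_BGR2HSV)
for p in[(150,190),(203,192),(352,170),(349,181)]:print(h[p[1],p[0]],h[p[1]+25,p[0]+20])
for p in[(483,226),(443,247),(322,313)]:print(g[p[1],p[0]])
for n,hh in(("top",h),("scene",g)):
    m=((hh[...,0]<13)&(hh[...,1]>120)).astype(np.uint8)
    _,_,st,c=cv2.connectedComponentsWithStats(m)
    print(n,[(s[:5].tolist()) for s in st if 60<s[4]<1500])
E
```

```text
[ 13 221  91] [ 28  95 107]
[ 13 221 106] [ 28  96 109]
[ 12 204  55] [ 28  93 110]
[ 13 199  55] [ 28  91 107]
[ 14 201 118]
[ 13 191 124]
[ 11 173  56]
top [[343, 162, 18, 20, 120], [409, 216, 9, 27, 67]]
scene [[507, 0, 17, 31, 125], [148, 179, 56, 44, 328], [478, 209, 27, 18, 174], [437, 231, 21, 20, 172], [234, 289, 11, 26, 100], [315, 307, 19, 25, 181], [542, 352, 59, 50, 410]]
```

View pics/z0.png

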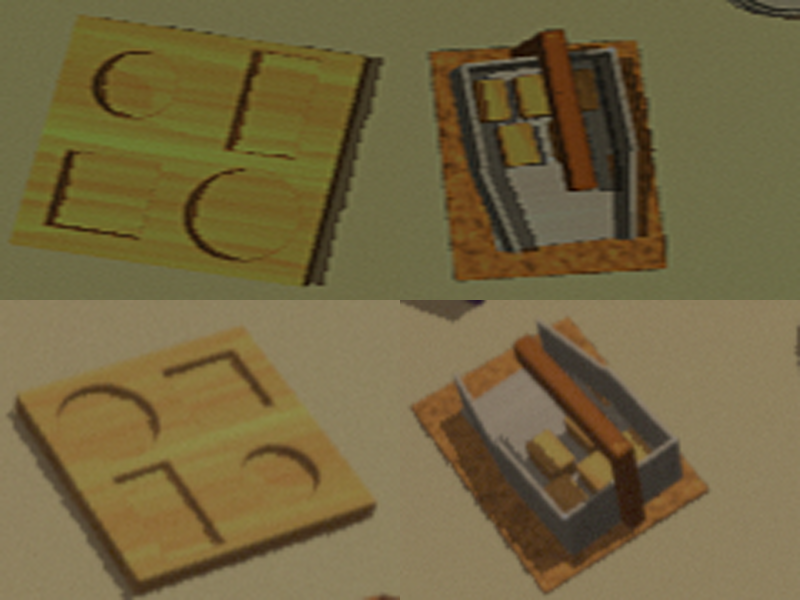

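The crop shows the cavities: small round at about (142,244), oblong (180,244), square (131,277) and big round (168,290). The scoop's lip faces the robot, with the blocks at its back. Next I'll fit models to both cameras.

```bash
cat > fit.py <<'E'
from h import *
from scipy.optimize import minimize
S=4
def circ(r,n=48):
    t=np.linspace(0,2*np.pi,n,endpoint=False);return np.c_[r*np.cos(t),r*np.sin(t)]
def rect(a,b):return np.array([[a,b],[-a,b],[-a,-b],[a,-b]])/2
def prism(o,z0,z1):return np.vstack([np.c_[o,np.full(len(o),z0)],np.c_[o,np.full(len(o),z1)]])
G=prism(rect(.032,.014),.012,.038)
BASE=dict(big_disc=circ(.032),small_disc=circ(.023),oblong=rect(.072,.036),square=rect(.052,.052))
M={k:[prism(v,0,.012),G] for k,v in BASE.items()}
M["board"]=[prism(rect(.18,.18),0,.016)]
M["saucer"]=[np.vstack([np.c_[circ(.08),np.full(48,.024)],np.c_[circ(.045),np.zeros(48)]])]
M["mat"]=[prism(rect(.18,.13),0,.005)]
def place(P,p):
    c,s=np.cos(p[2]),np.sin(p[2]);z=p[3] if len(p)>3 else 0
    return P@np.array([[c,s,0],[-s,c,0],[0,0,1]])+[p[0],p[1],z]
def sil(parts,p,cam,shape=(480,640)):
    m=np.zeros((shape[0]*S,shape[1]*S),np.uint8)
    for P in parts:
        q=(proj(place(P,p),cam)+.5)*S-.5
        cv2.fillConvexPoly(m,cv2.convexHull(np.round(q*16).astype(np.int32)),1,shift=4)
    return m
def fit(parts,p0,masks,z=0,yaw=True):
    def cost(d):
        p=[p0[0]+d[0]/100,p0[1]+d[1]/100,p0[2]+(d[2]/3 if yaw else 0),z];c=0
        for cam,m in masks.items():
            a=cv2.resize(sil(parts,p,cam),(640,480),interpolation=cv2.INTER_AREA) if 0 else sil(parts,p,cam)
            c+=1-(a&m).sum()/max(1,(a|m).sum())
        return c/len(masks)
    best=None
    s=np.array([[0,0,0],[1,0,0],[0,1,0],[0,0,.6]])
    for _ in range(2):
        x0=np.zeros(3) if best is None else best.x
        best=minimize(cost,x0,method="Nelder-Mead",options=dict(initial_simplex=x0+s*(1 if _==0 else .3),xatol=.01,fatol=1e-4,maxiter=90))
    d=best.x;return np.array([p0[0]+d[0]/100,p0[1]+d[1]/100,p0[2]+(d[2]/3 if yaw else 0)]),best.fun
def colmask(im,pred,win):
    big=cv2.resize(im,None,fx=S,fy=S,interpolation=cv2.INTER_LINEAR)
    h=cv2.cvtColor(big,cv2.COLOR_RGB2HSV).astype(int);m=pred(h).astype(np.uint8)
    w=np.zeros_like(m);x,y,r=[int(v*S) for v in win];w[max(0,y-r):y+r,max(0,x-r):x+r]=1
    m&=w
    n,l,st,_=cv2.connectedComponentsWithStats(m)
    return (l==1+st[1:,4].argmax()).astype(np.uint8)
brown=lambda h:(h[...,0]<18)&(h[...,1]>140)
def piece(name,p0,ims,r=28,z=0,sep=True):
    ms={}
    for c,im in ims.items():
        u=proj([p0[0],p0[1],.012+z],c)[0];ms[c]=colmask(im,brown,(u[0],u[1],r))
    out=fit(M[name],p0,ms,z)
    print(name,np.round(out[0],4),"cost",round(out[1],3),[(c,np.round(fit(M[name],out[0],{c:m},z)[0],4)) for c,m in ms.items()] if sep else "")
    return out[0]
E
cat > m1.py <<'E'
from fit import *
ims={c:cv2.imread(f"pics/{c}0.png")[:,:,::-1].copy() for c in("top","scene")}
piece("big_disc",[.63,.286,.9],ims)
piece("small_disc",[.62,.174,.4],ims)
piece("oblong",[.637,-.148,.1],ims)
# board
from itertools import product
wood=lambda h:(h[...,1]>118)&(h[...,0]<30)
ms={}
for c,im in ims.items():
    u=proj([.433,.274,.01],c)[0];ms[c]=cv2.morphologyEx(colmask(im,wood,(u[0],u[1],75)),cv2.MORPH_CLOSE,np.ones((40,40)))
b,f=fit(M["board"],[.433,.274,-.2],ms);print("board",np.round(b,4),f,[np.round(fit(M["board"],b,{c:m})[0],4) for c,m in ms.items()])
gr={c:cv2.GaussianBlur(cv2.cvtColor(im,cv2.COLOR_RGB2GRAY).astype(np.float32),(0,0),.6) for c,im in ims.items()}
def samp(g,uv):return cv2.remap(g,uv[:,0].astype(np.float32)[None],uv[:,1].astype(np.float32)[None],cv2.INTER_LINEAR)[0]
def dense(o):return np.vstack([np.linspace(o[i],o[(i+1)%len(o)],12,endpoint=False) for i in range(len(o))]) if len(o)==4 else o
H=[("h0",circ(.035),(.385,.25)),("h1",circ(.026),(.493,.314)),("h2",rect(.058,.058),(.409,.329)),("h3",rect(.078,.042),(.47,.223))]
for n,o,c0 in H:
    o=dense(o);nn=o/np.abs(o).max(1,keepdims=True) if n in("h2","h3") else o/np.linalg.norm(o,axis=1,keepdims=True)
    if n in("h2","h3"):
        nn=np.where(np.abs(np.abs(o)-np.abs(o).max(0))<1e-9,np.sign(o),0)
    for cams in(("top",),("scene",),("top","scene")):
        best=(-1,)
        for dx,dy in product(np.arange(-.012,.0121,.001),repeat=2):
            s=0
            for c in cams:
                f=lambda e:samp(gr[c],proj(place(np.c_[o+nn*e,np.full(len(o),.016)],[c0[0]+dx,c0[1]+dy,b[2]]),c))
                s+=np.clip(f(.0025)-f(-.0025),0,None).sum()
            if s>best[0]:best=(s,c0[0]+dx,c0[1]+dy)
        v=np.array(best[1:])-b[:2];cs,sn=np.cos(b[2]),np.sin(b[2])
        print(n,cams,np.round(best,4),"board-frame mm",np.round([1e3*(cs*v[0]+sn*v[1]),1e3*(-sn*v[0]+cs*v[1])],1))
# saucer
for c,im in ims.items():
    u=proj([.505,-.018,.02],c)[0]
    m=colmask(im,lambda h:(h[...,1]<65)&(h[...,2]>60),(u[0],u[1],50));m=cv2.morphologyEx(m,cv2.MORPH_CLOSE,np.ones((30,30)))
    ms[c]=m
p,f=fit(M["saucer"],[.505,-.018,0],ms,yaw=False);print("saucer",p,f,[np.round(fit(M["saucer"],p,{c:m},yaw=False)[0],4) for c,m in ms.items()])
E
time python3 m1.py
```

```text
big_disc [0.6279 0.2867 0.9405] cost 0.125 [('top', array([0.628 , 0.2869, 0.9306])), ('scene', array([0.6275, 0.2869, 0.4932]))]
small_disc [0.6215 0.1714 0.5226] cost 0.157 [('top', array([0.6215, 0.1714, 0.5226])), ('scene', array([0.6216, 0.1692, 0.5967]))]Traceback (most recent call last):
  File "m1.py", line 5, in <module>
    piece("oblong",[.637,-.148,.1],ims)
    ~~~~~^^^^^^^^^^^^^^^^^^^^^^^^^^^^^^
  File "fit.py", line 48, in piece
    out=fit(M[name],p0,ms,z)
  File "fit.py", line 34, in fit
    best=minimize(cost,x0,method="Nelder-Mead",options=dict(initial_simplex=x0+s*(1 if _==0 else .3),xatol=.01,fatol=1e-4,maxiter=90))
    res = _minimize_neldermead(fun, x0, args, callback, bounds=bounds,
                               **options)
    fxr = func(xr)
    fx = function(np.copy(x), *(wrapper_args + args))
  File "fit.py", line 27, in cost
    a=cv2.resize(sil(parts,p,cam),(640,480),interpolation=cv2.INTER_AREA) if 0 else sil(parts,p,cam)
                                                                                    ~~~^^^^^^^^^^^^^
  File "fit.py", line 20, in sil
    q=(proj(place(P,p),cam)+.5)*S-.5
       ~~~~^^^^^^^^^^^^^^^^
  File "h.py", line 5, in proj
    c=arm.calibration(cam);T=np.linalg.inv(np.array(c["T"]));K=np.array(c["intrinsics"])
ValueError: time passes only in moves, steps and waits

real	0m24.503s
user	0m21.172s
sys	0m1.284s
```

```bash
python3 - <<'E'
from station import arm
import json,numpy as np
json.dump({c:{k:np.array(v).tolist() for k,v in arm.calibration(c).items()} for c in("top","scene")},open("cal.json","w"))
s=open("h.py").read().replace("arm.calibration(cam)","CAL[cam]").replace("def proj",'import json\nCAL=json.load(open("cal.json"))\ndef proj',1)
open("h.py","w").write(s)
m=open("m1.py").read()
m=m.replace('piece("big_disc",[.63,.286,.9],ims)\npiece("small_disc",[.62,.174,.4],ims)\npiece("oblong",[.637,-.148,.1],ims)',
'''pp={n:piece(n,p,ims) for n,p in(("big_disc",[.63,.286,.9]),("small_disc",[.62,.174,.5]),("oblong",[.637,-.148,-.2]))}''')
m+='''
tiles=[]
def tile(c,P3,parts_list,r=30):
    u=proj(P3,c)[0].astype(int);K=10 if r<40 else 4
    big=cv2.resize(ims[c][:,:,::-1],None,fx=K,fy=K,interpolation=cv2.INTER_CUBIC) if 0 else None
    x,y=u[0]-r,u[1]-r;cr=cv2.resize(ims[c][y:y+2*r,x:x+2*r,::-1],(266,266),interpolation=cv2.INTER_CUBIC);k=266/(2*r)
    cr=np.clip(cr*1.8,0,255).astype(np.uint8)
    for P,p in parts_list:
        for pp_ in(P[:len(P)//2],P[len(P)//2:]):
            q=(proj(place(pp_,p),c)-[x,y]+.5)*k-.5
            cv2.polylines(cr,[np.round(q).astype(np.int32)],True,(255,255,0),1)
    return cr
rows=[]
for c in("top","scene"):
    rows.append(np.hstack([tile(c,[*p[:2],.015],[(P,p) for P in M[n]],24) for n,p in pp.items()]))
cv2.imwrite("pics/fit1.png",np.vstack(rows))
'''
open("m1.py","w").write(m)
E
python3 m1.py
```

```text
big_disc [0.6279 0.2867 0.9405] cost 0.125 [('top', array([0.628 , 0.2869, 0.9306])), ('scene', array([0.6275, 0.2869, 0.4932]))]
small_disc [0.6209 0.171  0.608 ] cost 0.158 [('top', array([0.6211, 0.1712, 0.5962])), ('scene', array([0.6211, 0.171 , 0.6094]))]
oblong [ 0.6437 -0.145  -0.3148] cost 0.085 [('top', array([ 0.6436, -0.1446, -0.3079])), ('scene', array([ 0.6443, -0.1462, -0.3323]))]
board [ 0.4366  0.277  -0.1732] 0.02056357340430509 [array([ 0.4364,  0.2773, -0.1701]), array([ 0.4377,  0.2764, -0.168 ])]
h0 ('top',) [1.0303961e+03 3.8700000e-01 2.4500000e-01] board-frame mm [-43.4 -40. ]
h0 ('scene',) [8.522588e+02 3.880000e-01 2.420000e-01] board-frame mm [-41.9 -42.8]
h0 ('top', 'scene') [1.7620723e+03 3.8700000e-01 2.4400000e-01] board-frame mm [-43.2 -41. ]
h1 ('top',) [1.0160223e+03 4.8700000e-01 3.1400000e-01] board-frame mm [43.2 45.2]
h1 ('scene',) [8.450015e+02 4.870000e-01 3.120000e-01] board-frame mm [43.6 43.2]
h1 ('top', 'scene') [1.7504287e+03 4.8700000e-01 3.1400000e-01] board-frame mm [43.2 45.2]
h2 ('top',) [1.087295e+03 4.000000e-01 3.290000e-01] board-frame mm [-45.1  44.9]
h2 ('scene',) [9.457197e+02 4.030000e-01 3.270000e-01] board-frame mm [-41.8  43.5]
h2 ('top', 'scene') [1.820692e+03 4.010000e-01 3.280000e-01] board-frame mm [-43.9  44.1]
h3 ('top',) [8.677579e+02 4.700000e-01 2.300000e-01] board-frame mm [ 41.  -40.5]
h3 ('scene',) [1.0058002e+03 4.7200000e-01 2.2700000e-01] board-frame mm [ 43.4 -43.1]
h3 ('top', 'scene') [1.6386743e+03 4.7100000e-01 2.2900000e-01] board-frame mm [ 42.1 -41.3]
saucer [ 0.51221291 -0.02226554  0.        ] 0.14676326218118335 [array([ 0.5111, -0.0216,  0.    ]), array([ 0.5131, -0.0227,  0.    ])]
```

View pics/fit1.png

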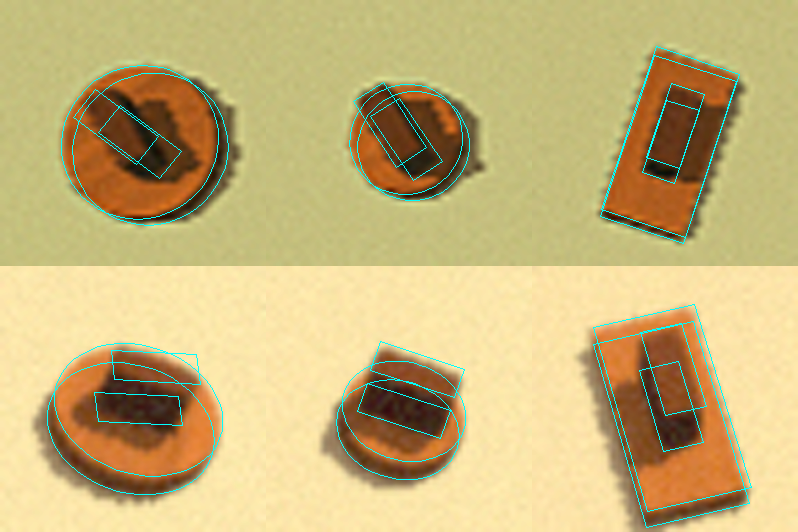

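The overlay shows all three inlays outlined to within about 1–2 mm. The big disc's strip is nearer 0.77 rad. I'll start with the oblong.

>>> {"api": "move_arm", "payload": {
  "deltas": [
    [21.7,24.8,-5,0,0,-1.8],
    [21.7,24.8,-5,0,0,-1.8],
    [21.7,24.8,-5,0,0,-1.8],
    [21.7,24.8,-5,0,0,-1.8],
    [21.7,24.8,-5,0,0,-1.8]
  ],
  "claw": 60,
  "squeeze": 20
}}

```text
t: 1.27
eef_pos: [0.3188, -0.5164, 0.3796]
ee_rot: [-3.141, 0.0, -2.985]
force: [0.9, -0.6, 0.1]
width: 0.0678
```

>>> {"api": "move_arm", "payload": {
  "deltas": [
    [21.7,24.8,-5,0,0,-1.8],
    [21.7,24.8,-5,0,0,-1.8],
    [21.7,24.8,-5,0,0,-1.8],
    [21.7,24.8,-5,0,0,-1.8],
    [21.7,24.8,-5,0,0,-1.8]
  ]
}}

```text
t: 1.68
eef_pos: [0.4275, -0.3922, 0.3548]
ee_rot: [-3.141, 0.001, -3.141]
force: [0.2, -0.2, 0.0]
width: 0.0667
```

>>> {"api": "move_arm", "payload": {
  "deltas": [
    [21.7,24.8,-5,0,0,-1.8],
    [21.7,24.8,-5,0,0,-1.8],
    [21.7,24.8,-5,0,0,-1.8],
    [21.7,24.8,-5,0,0,-1.8],
    [21.7,24.8,-5,0,0,-1.8]
  ]
}}

```text
t: 2.1
eef_pos: [0.536, -0.2682, 0.3297]
ee_rot: [-3.142, 0.001, 2.985]
force: [0.3, -1.1, 0.8]
width: 0.0671
```

>>> {"api": "move_arm", "payload": {
  "deltas": [
    [21.7,24.8,-5,0,0,-1.8],
    [21.7,24.8,-5,0,0,-1.8],
    [21.7,24.8,-5,0,0,-1.8],
    [21.7,24.8,-5,0,0,-1.8],
    [21.7,24.8,-5,0,0,-1.8]
  ]
}}

```text
t: 2.52
eef_pos: [0.6446, -0.1442, 0.3046]
ee_rot: [3.141, 0.0, 2.828]
force: [0.6, -0.9, 0.3]
width: 0.0668
```

>>> {"api": "move_arm", "payload": {
  "deltas": [
    [-0.6,-0.8,-30,0,0,0],
    [0,0,-30,0,0,0],
    [0,0,-25,0,0,0],
    [0,0,-15,0,0,0],
    [0,0,-10,0,0,0]
  ]
}}

```text
t: 2.93
eef_pos: [0.6424, -0.1462, 0.1922]
ee_rot: [-3.141, -0.003, 2.829]
force: [-0.6, -0.6, 0.9]
width: 0.0667
```

>>> {"api": "move_arm", "payload": {
  "deltas": [
    [0,0,0,0,0,0],
    [0,0,0,0,0,0],
    [0,0,0,0,0,0],
    [0,0,0,0,0,0],
    [0,0,0,0,0,0]
  ],
  "claw": 255,
  "squeeze": 20
}}

```text
t: 3.35
eef_pos: [0.6435, -0.1464, 0.1961]
ee_rot: [3.141, 0.002, 2.829]
force: [1.0, 0.2, -0.2]
width: 0.0391
```

>>> {"api": "move_arm", "payload": {
  "deltas": [
    [0,0,0,0,0,0],
    [0,0,0,0,0,0],
    [0,0,0,0,0,0],
    [0,0,10,0,0,0],
    [0,0,20,0,0,0]
  ]
}}

```text
t: 3.77
eef_pos: [0.6419, -0.1464, 0.2229]
ee_rot: [-3.14, -0.005, 2.829]
force: [0.4, -0.3, -1.1]
width: 0.0142
```

>>> {"api": "move_arm", "payload": {
  "deltas": [
    [-11.4,25,15,0,0,0.54],
    [-11.4,25,15,0,0,0.54],
    [-11.4,25,15,0,0,0.54],
    [-11.4,25,10,0,0,0.54],
    [-11.4,25,10,0,0,0.54]
  ]
}}

```text
t: 4.18
eef_pos: [0.5854, -0.0205, 0.2912]
ee_rot: [3.141, 0.001, 2.876]
force: [0.7, 0.4, -1.0]
width: 0.0136
```

>>> {"api": "move_arm", "payload": {
  "deltas": [
    [-11.4,25,0,0,0,0.54],
    [-11.4,25,0,0,0,0.54],
    [-11.4,25,0,0,0,0.54],
    [-11.4,25,0,0,0,0.54],
    [-11.4,25,0,0,0,0.54]
  ]
}}

```text
t: 4.6
eef_pos: [0.5283, 0.1046, 0.2905]
ee_rot: [3.141, 0.001, 2.924]
force: [-0.1, 0.9, -1.1]
width: 0.0141
```

>>> {"api": "move_arm", "payload": {
  "deltas": [
    [-11.4,25,0,0,0,0.54],
    [-11.4,25,0,0,0,0.54],
    [-11.4,25,0,0,0,0.54],
    [-11.4,25,0,0,0,0.54],
    [-11.4,25,0,0,0,0.54]
  ]
}}

```text
t: 5.02
eef_pos: [0.4712, 0.2297, 0.2905]
ee_rot: [3.141, 0.0, 2.971]
force: [-0.5, 0.4, 0.1]
width: 0.0137
```

>>> {"api": "move_arm", "payload": {
  "deltas": [
    [0,0,-15,0,0,0],
    [0,0,-15,0,0,0],
    [0,0,-15,0,0,0],
    [0,0,-5,0,0,0],
    [0,0,0,0,0,0]
  ]
}}

```text
t: 5.43
eef_pos: [0.4717, 0.2284, 0.239]
ee_rot: [-3.14, -0.001, 2.97]
force: [-0.3, -0.1, -0.1]
width: 0.0138
```

```bash
python3 - <<'E'
from fit import *
ims={c:snap(c,c+"1") for c in("top","scene")}
s=arm.get_state();print(s["eef_pos"],s["ee_rot"],s["force"])
a=cv2.resize(ims["top"][200:310,100:240,::-1],(560,440),interpolation=cv2.INTER_CUBIC)
b=cv2.resize(ims["scene"][100:210,360:500,::-1],(560,440),interpolation=cv2.INTER_CUBIC)
cv2.imwrite("pics/z1.png",cv2.resize(np.hstack([a,b]),(800,314)))
E
```

```text
[0.47229933 0.22868817 0.24037735] [3.14139977e+00 4.26394663e-04 2.97052895e+00] [-0.11081858 -0.47324055 -0.6750448 ]
```

View pics/z1.png

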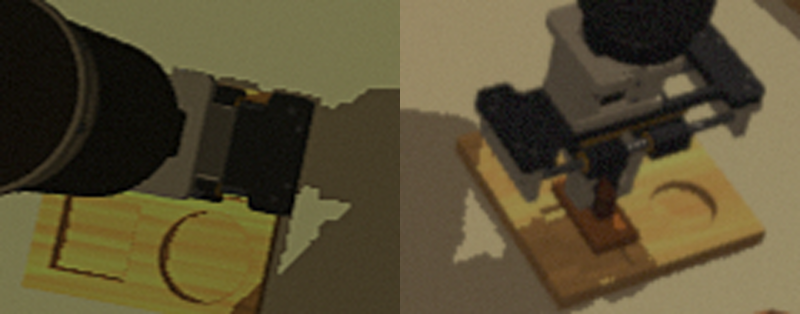

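In the scene view (right), the oblong hangs over its cavity at crop (600,225). I'll lower it gently.

>>> {"api": "move_arm", "payload": {
  "deltas": [
    [0,0,-10,0,0,0],
    [0,0,-8,0,0,0],
    [0,0,-5,0,0,0],
    [0,0,-3,0,0,0],
    [0,0,-2,0,0,0]
  ]
}}

```text
t: 5.95
eef_pos: [0.4719, 0.2284, 0.211]
ee_rot: [-3.141, -0.001, 2.97]
force: [-0.3, 0.6, 0.4]
width: 0.0139
```

>>> {"api": "move_arm", "payload": {
  "deltas": [
    [0,0,-1.5,0,0,0],
    [0,0,-1.5,0,0,0],
    [0,0,-1,0,0,0],
    [0,0,0,0,0,0],
    [0,0,0,0,0,0]
  ]
}}

```text
t: 6.37
eef_pos: [0.4721, 0.2287, 0.2083]
ee_rot: [3.141, 0.0, 2.971]
force: [-1.6, -0.7, 5.2]
width: 0.0139
```

>>> {"api": "move_arm", "payload": {
  "deltas": [
    [0,0,-1.5,0,0,0],
    [0,0,-1.5,0,0,0],
    [0,0,-1,0,0,0],
    [0,0,0,0,0,0],
    [0,0,0,0,0,0]
  ]
}}

```text
t: 6.78
eef_pos: [0.4726, 0.2286, 0.2063]
ee_rot: [3.141, 0.002, 2.972]
force: [-5.9, -5.9, 26.5]
width: 0.0141
```

>>> {"api": "move_arm", "payload": {
  "deltas": [
    [0,0,2,0,0,0],
    [-0.8,-0.8,0,0,0,0],
    [-0.8,-0.8,0,0,0,0],
    [0,0,0,0,0,0],
    [0,0,0,0,0,0]
  ]
}}

```text
t: 7.2
eef_pos: [0.4712, 0.2278, 0.2064]
ee_rot: [3.14, 0.002, 2.971]
force: [-0.1, 1.7, 8.0]
width: 0.0136
```

>>> {"api": "move_arm", "payload": {
  "deltas": [
    [-0.5,-0.5,0,0,0,0],
    [-0.5,-0.5,0,0,0,0],
    [0,0,0,0,0,0],
    [0,0,0,0,0,0],
    [0,0,0,0,0,0]
  ]
}}

```text
t: 7.62
eef_pos: [0.4705, 0.2271, 0.2064]
ee_rot: [3.139, 0.002, 2.971]
force: [2.8, 2.2, 5.8]
width: 0.0135
```

```bash
python3 - <<'E'
from fit import *
im=snap("scene","scene2");s=arm.get_state();print(s["eef_pos"],s["force"])
x,y,k=410,130,10
c=cv2.resize(im[y:y+60,x:x+80,::-1],(800,600),interpolation=cv2.INTER_CUBIC);c=np.clip(c*1.6,0,255).astype(np.uint8)
for z,col in((.008,(0,255,0)),(.014,(0,0,255))):
    q=(proj(place(np.c_[rect(.072,.036),np.full(4,.012)],[*s["eef_pos"][:2],s["ee_rot"][2]-np.pi,z]),"scene")-[x,y]+.5)*k-.5
    cv2.polylines(c,[np.round(q).astype(np.int32)],True,col,1)
q=(proj(place(np.c_[rect(.078,.042),np.full(4,.016)],[.4715,.2283,-.171]),"scene")-[x,y]+.5)*k-.5
cv2.polylines(c,[np.round(q).astype(np.int32)],True,(255,255,0),1)
cv2.imwrite("pics/z2.png",c)
E
```

```text
[0.47043574 0.22710424 0.20643397] [2.1529436  1.79407083 5.29290149]
```

View pics/z2.png

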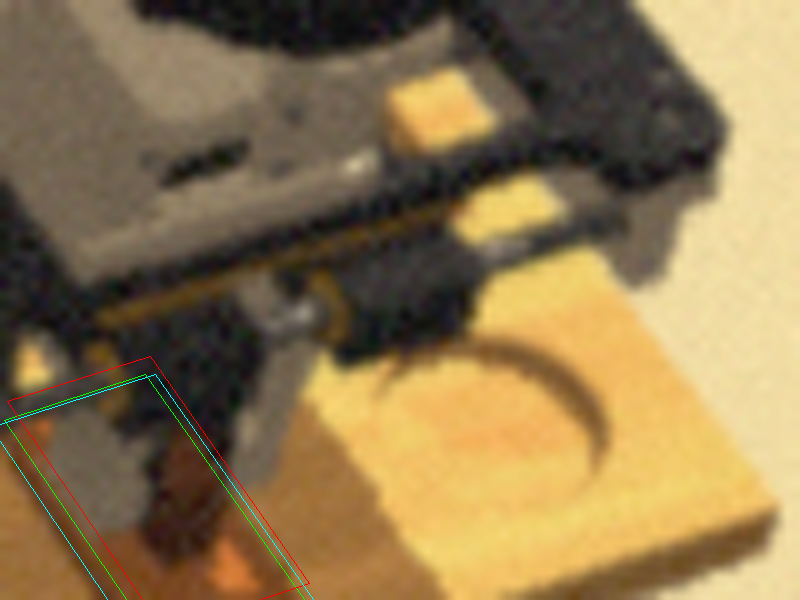

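The picture is too dark to tell seated from not: the piece is in the gripper's shadow around (200,530). I'll release, back off and look.

>>> {"api": "move_arm", "payload": {
  "deltas": [
    [0,0,1,0,0,0],
    [0,0,0,0,0,0],
    [0,0,0,0,0,0],
    [0,0,0,0,0,0],
    [0,0,0,0,0,0]
  ],
  "claw": 130
}}

```text
t: 8.08
eef_pos: [0.4692, 0.2257, 0.2063]
ee_rot: [-3.141, -0.001, 2.97]
force: [-0.5, 0.3, -0.1]
width: 0.0401
```

>>> {"api": "move_arm", "payload": {
  "deltas": [
    [0,0,10,0,0,0],
    [0,0,20,0,0,0],
    [0,0,30,0,0,0],
    [0,0,30,0,0,0],
    [0,0,5,0,0,0]
  ]
}}

```text
t: 8.5
eef_pos: [0.4706, 0.2268, 0.3073]
ee_rot: [3.136, 0.005, 2.971]
force: [1.5, 0.8, 0.2]
width: 0.0431
```

>>> {"api": "move_arm", "payload": {
  "deltas": [
    [30,5,0,0,0,6.7],
    [30,5,0,0,0,6.7],
    [30,5,0,0,0,6.7],
    [30,5,0,0,0,6.7],
    [30,5,0,0,0,6.7]
  ]
}}

```text
t: 8.92
eef_pos: [0.6207, 0.251, 0.3024]
ee_rot: [3.141, 0.0, -2.722]
force: [-0.5, 0.6, 0.1]
width: 0.0431
```

```bash
cat > look.py <<'E'
from fit import *
import sys
# usage: name [x y yaw] of pieces in hole; writes pics/name.png
def look(name,items,c0=(.437,.277),ims=None,r=46):
    ims=ims or {c:snap(c,c+name) for c in("top","scene")}
    tiles=[]
    for c in("top","scene"):
        u=proj([*c0,.016],c)[0].astype(int);x,y=u-r;k=400/(2*r)
        t=cv2.resize(ims[c][y:y+2*r,x:x+2*r,::-1],(400,400),interpolation=cv2.INTER_CUBIC);t=np.clip(t*1.7,0,255).astype(np.uint8)
        for o,p,z,col in items:
            q=(proj(place(np.c_[o,np.full(len(o),z)],p),c)-[x,y]+.5)*k-.5
            cv2.polylines(t,[np.round(q).astype(np.int32)],True,col,1)
        tiles.append(t)
    cv2.imwrite(f"pics/{name}.png",np.hstack(tiles));return ims
E
python3 - <<'E'
from look import *
H3=[.4715,.2283,-.171]
ims=look("l3",[(rect(.078,.042),H3,.016,(255,255,0))])
piece("oblong",[.4715,.2275,-.171],ims,z=.008,r=22)
for z in(.008,.016):
    M["t"]=M["oblong"];print(z,end=' ');piece("oblong",[.4715,.2275,-.171],ims,z=z,r=22,sep=False)
E
```

```text
oblong [0.477  0.2122 0.3075] cost 0.46 [('top', array([0.4767, 0.2108, 0.2745])), ('scene', array([0.4814, 0.2134, 0.4595]))]
0.008 oblong [0.477  0.2122 0.3075] cost 0.46 
0.016 oblong [0.4799 0.2124 0.3421] cost 0.438
```

View pics/l3.png

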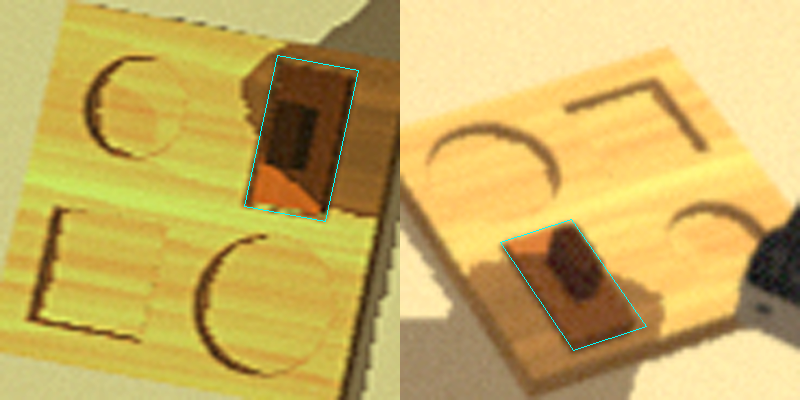

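The oblong fills its cavity outline in both views and looks seated. I'll recheck it later without the shadow. Now I'll check that the discs haven't moved.

```bash
python3 - <<'E'
from fit import *
ims={c:cv2.imread(f"pics/{c}l3.png")[:,:,::-1].copy() for c in("top","scene")}
for c in ims:
  try: piece("small_disc",[.6209,.171,.608],{c:ims[c]},sep=False)
  except Exception as e: print(c,e)
for c in ims:
  try: piece("big_disc",[.6279,.2867,.77],{c:ims[c]},sep=False)
  except Exception as e: print(c,e)
E
```

```text
small_disc [0.6214 0.1719 0.7439] cost 0.083 
small_disc [0.6224 0.1701 0.6114] cost 0.206 
big_disc [0.6281 0.2879 0.7436] cost 0.236 
big_disc [0.6275 0.287  0.5498] cost 0.144
```

>>> {"api": "move_arm", "payload": {
  "deltas": [
    [0,-20,-5,0,0,2.3],
    [0,-20,-5,0,0,2.3],
    [0.5,-20,-10,0,0,2.3],
    [0,-20,-10,0,0,2.3],
    [0,0,-10,0,0,2.3]
  ]
}}

```text
t: 9.43
eef_pos: [0.6192, 0.168, 0.2619]
ee_rot: [3.141, -0.001, -2.528]
force: [-0.6, 0.4, 0.1]
width: 0.0426
```

>>> {"api": "move_arm", "payload": {
  "deltas": [
    [0,0,-25,0,0,0],
    [0,0,-20,0,0,0],
    [0,0,-15,0,0,0],
    [0,0,-5,0,0,0],
    [0,0,-1,0,0,0]
  ]
}}

```text
t: 9.85
eef_pos: [0.6194, 0.1708, 0.1948]
ee_rot: [3.141, -0.002, -2.528]
force: [-0.3, -0.8, -0.2]
width: 0.0432
```

>>> {"api": "move_arm", "payload": {
  "deltas": [
    [0,0,0,0,0,0],
    [0,0,0,0,0,0],
    [0,0,0,0,0,0],
    [0,0,0,0,0,0],
    [0,0,0,0,0,0]
  ],
  "claw": 255
}}

```text
t: 10.27
eef_pos: [0.6201, 0.1711, 0.1965]
ee_rot: [-3.141, 0.001, -2.527]
force: [0.7, -0.4, 0.3]
width: 0.0151
```

>>> {"api": "move_arm", "payload": {
  "deltas": [
    [0,0,0,0,0,0],
    [0,0,0,0,0,0],
    [0,0,0,0,0,0],
    [0,0,0,0,0,0],
    [0,0,0,0,0,0]
  ]
}}

```text
t: 10.68
eef_pos: [0.6201, 0.1711, 0.1964]
ee_rot: [-3.141, 0.001, -2.527]
force: [-0.9, 0.3, 7.2]
width: 0.0138
```

>>> {"api": "move_arm", "payload": {
  "deltas": [
    [0,0,20,0,0,0],
    [0,0,25,0,0,0],
    [-10,10,20,0,0,0],
    [-20,20,0,0,0,0],
    [-20,20,0,0,0,0]
  ]
}}

```text
t: 11.1
eef_pos: [0.57, 0.2211, 0.2619]
ee_rot: [3.141, 0.003, -2.529]
force: [0.8, 1.5, -1.3]
width: 0.0137
```

>>> {"api": "move_arm", "payload": {
  "deltas": [
    [-20,21,0,0,0,0],
    [-20,21,0,0,0,0],
    [-20,21,0,0,0,0],
    [-14,18,0,0,0,0],
    [-10,10.5,0,0,0,0]
  ]
}}

```text
t: 11.52
eef_pos: [0.4845, 0.314, 0.2607]
ee_rot: [3.141, 0.0, -2.526]
force: [0.1, -0.1, -0.3]
width: 0.0138
```

>>> {"api": "move_arm", "payload": {
  "deltas": [
    [0,0,-15,0,0,0],
    [0,0,-15,0,0,0],
    [0,0,-8,0,0,0],
    [0,0,0,0,0,0],
    [0,0,0,0,0,0]
  ]
}}

```text
t: 11.93
eef_pos: [0.486, 0.3123, 0.2224]
ee_rot: [-3.141, -0.001, -2.528]
force: [1.4, 1.2, 0.8]
width: 0.0141
```

>>> {"api": "move_arm", "payload": {
  "deltas": [
    [0,0,-4,0,0,0],
    [0,0,-3,0,0,0],
    [0,0,-2,0,0,0],
    [0,0,-2,0,0,0],
    [0,0,0,0,0,0]
  ]
}}

```text
t: 12.35
eef_pos: [0.4859, 0.3123, 0.2114]
ee_rot: [-3.142, -0.0, -2.528]
force: [0.0, 0.7, -0.3]
width: 0.0137
```

>>> {"api": "move_arm", "payload": {
  "deltas": [
    [0,0,-2,0,0,0],
    [0,0,-2,0,0,0],
    [0,0,-1.5,0,0,0],
    [0,0,0,0,0,0],
    [0,0,0,0,0,0]
  ]
}}

```text
t: 12.77
eef_pos: [0.4859, 0.3125, 0.206]
ee_rot: [-3.141, -0.0, -2.527]
force: [0.3, 0.8, -0.8]
width: 0.014
```

>>> {"api": "move_arm", "payload": {
  "deltas": [
    [0,0,-1,0,0,0],
    [0,0,-0.8,0,0,0],
    [0,0,0,0,0,0],
    [0,0,0,0,0,0],
    [0,0,0,0,0,0]
  ]
}}

```text
t: 13.18
eef_pos: [0.486, 0.3125, 0.2044]
ee_rot: [3.142, 0.0, -2.527]
force: [0.3, -0.2, 1.0]
width: 0.0137
```

>>> {"api": "move_arm", "payload": {
  "deltas": [
    [0,0,0,0,0,0],
    [0,0,0,0,0,0],
    [0,0,0,0,0,0],
    [0,0,0,0,0,0],
    [0,0,0,0,0,0]
  ],
  "claw": 140
}}

```text
t: 13.6
eef_pos: [0.4859, 0.3125, 0.2044]
ee_rot: [3.142, 0.0, -2.527]
force: [0.7, 1.0, -0.5]
width: 0.0382
```

>>> {"api": "move_arm", "payload": {
  "deltas": [
    [0,0,10,0,0,0],
    [0,0,20,0,0,0],
    [0,0,30,0,0,0],
    [0,0,30,0,0,0],
    [0,0,5,0,0,0]
  ]
}}

```text
t: 14.02
eef_pos: [0.4871, 0.3135, 0.3055]
ee_rot: [3.141, 0.008, -2.526]
force: [0.5, -0.1, -0.3]
width: 0.0393
```

>>> {"api": "move_arm", "payload": {
  "deltas": [
    [35,-30,0,0,0,0],
    [35,-30,0,0,0,0],
    [35,-30,0,0,0,0],
    [35,-20,0,0,0,0],
    [35,-20,0,0,0,0]
  ]
}}

```text
t: 14.43
eef_pos: [0.6521, 0.1897, 0.3006]
ee_rot: [-3.141, 0.001, -2.527]
force: [0.8, 1.4, -0.5]
width: 0.0399
```

```bash
python3 - <<'E'
from look import *
ims=look("l4",[(rect(.072,.036),[.4715,.2283,-.171],.020,(255,255,0)),(circ(.023),[.4865,.313,0],.020,(255,255,0))])
for c in ims:
  try: piece("big_disc",[.6279,.2867,.77],{c:ims[c]},sep=False)
  except Exception as e: print(c,e)
E
```

```text
big_disc [0.6276 0.2859 0.8968] cost 0.426 
big_disc [0.6291 0.3011 0.5491] cost 0.92
```

View pics/l4.png

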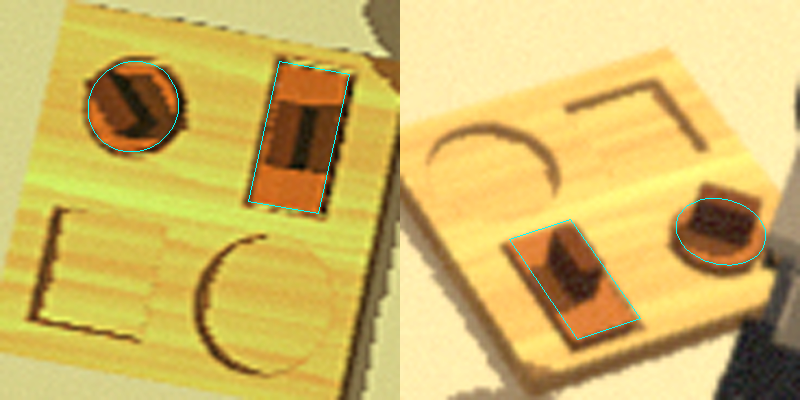

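Both views show the small disc and the oblong inside their cavities. The big disc is next.

>>> {"api": "move_arm", "payload": {
  "deltas": [
    [-5,20,0,0,0,1.7],
    [-5,20,0,0,0,1.7],
    [-5,20,0,0,0,1.7],
    [-5,20,-10,0,0,1.7],
    [-4.2,17.3,-15,0,0,1.7]
  ],
  "claw": 120
}}

```text
t: 14.95
eef_pos: [0.6267, 0.2899, 0.2766]
ee_rot: [-3.141, 0.004, -2.377]
force: [0.7, 0.1, -0.6]
width: 0.0467
```

>>> {"api": "move_arm", "payload": {
  "deltas": [
    [0,0,-25,0,0,0],
    [0,0,-25,0,0,0],
    [0,0,-20,0,0,0],
    [0,0,-5,0,0,0],
    [0,0,-4,0,0,0]
  ]
}}

```text
t: 15.37
eef_pos: [0.6263, 0.2884, 0.1948]
ee_rot: [-3.142, -0.002, -2.379]
force: [0.8, 0.5, 0.5]
width: 0.0464
```

>>> {"api": "move_arm", "payload": {
  "deltas": [
    [0,0,0,0,0,0],
    [0,0,0,0,0,0],
    [0,0,0,0,0,0],
    [0,0,0,0,0,0],
    [0,0,0,0,0,0]
  ],
  "claw": 255
}}

```text
t: 15.78
eef_pos: [0.6269, 0.2885, 0.1965]
ee_rot: [-3.141, 0.002, -2.379]
force: [0.1, -1.2, -0.0]
width: 0.0185
```

>>> {"api": "move_arm", "payload": {
  "deltas": [
    [0,0,0,0,0,0],
    [0,0,0,0,0,0],
    [0,0,0,0,0,0],
    [0,0,0,0,0,0],
    [0,0,0,0,0,0]
  ]
}}

```text
t: 16.2
eef_pos: [0.6269, 0.2886, 0.1963]
ee_rot: [-3.141, 0.001, -2.379]
force: [-1.7, -0.5, 4.6]
width: 0.0139
```

>>> {"api": "move_arm", "payload": {
  "deltas": [
    [0,0,20,0,0,0],
    [0,0,25,0,0,0],
    [0,0,25,0,0,0],
    [-20,-4,10,0,0,0],
    [-30,-6,0,0,0,0]
  ]
}}

```text
t: 16.62
eef_pos: [0.5784, 0.2792, 0.2779]
ee_rot: [-3.14, 0.005, -2.379]
force: [-1.5, 1.0, 0.8]
width: 0.0135
```

>>> {"api": "move_arm", "payload": {
  "deltas": [
    [-35,-7,0,0,0,0],
    [-35,-7,0,0,0,0],
    [-35,-7,0,0,0,0],
    [-35,-7,0,0,0,0],
    [-30,-5,0,0,0,0]
  ]
}}

```text
t: 17.03
eef_pos: [0.4045, 0.2442, 0.275]
ee_rot: [3.141, -0.001, -2.38]
force: [-0.2, 0.6, -0.2]
width: 0.0137
```

>>> {"api": "move_arm", "payload": {
  "deltas": [
    [-19.9,-2.6,0,0,0,0],
    [0,0,-15,0,0,0],
    [0,0,-20,0,0,0],
    [0,0,-15,0,0,0],
    [0,0,-4,0,0,0]
  ]
}}

```text
t: 17.45
eef_pos: [0.3859, 0.2421, 0.2196]
ee_rot: [-3.141, -0.003, -2.379]
force: [0.0, 0.1, -1.4]
width: 0.0138
```

>>> {"api": "move_arm", "payload": {
  "deltas": [
    [0,0,0,0,0,0],
    [0,0,0,0,0,0],
    [0,0,0,0,0,0],
    [0,0,0,0,0,0],
    [0,0,0,0,0,0]
  ]
}}

```text
t: 17.87
eef_pos: [0.3869, 0.243, 0.222]
ee_rot: [3.141, 0.001, -2.379]
force: [0.6, -0.7, -0.4]
width: 0.014
```

>>> {"api": "move_arm", "payload": {
  "deltas": [
    [0,0,-4,0,0,0],
    [0,0,-3,0,0,0],
    [0,0,-2,0,0,0],
    [0,0,-2,0,0,0],
    [0,0,0,0,0,0]
  ]
}}

```text
t: 18.28
eef_pos: [0.3866, 0.2427, 0.2098]
ee_rot: [-3.141, -0.001, -2.379]
force: [-0.0, -0.2, -0.1]
width: 0.0139
```

>>> {"api": "move_arm", "payload": {
  "deltas": [
    [0,0,-1,0,0,0],
    [0,0,-1,0,0,0],
    [0,0,-1,0,0,0],
    [0,0,0,0,0,0],
    [0,0,0,0,0,0]
  ]
}}

```text
t: 18.7
eef_pos: [0.3867, 0.2429, 0.2073]
ee_rot: [-3.142, -0.0, -2.379]
force: [0.4, 0.6, 0.0]
width: 0.0136
```

>>> {"api": "move_arm", "payload": {
  "deltas": [
    [0,0,-1,0,0,0],
    [0,0,-1,0,0,0],
    [0,0,-0.8,0,0,0],
    [0,0,0,0,0,0],
    [0,0,0,0,0,0]
  ]
}}

```text
t: 19.12
eef_pos: [0.3867, 0.2428, 0.2045]
ee_rot: [-3.142, -0.0, -2.379]
force: [-0.1, 0.3, -0.8]
width: 0.0135
```

>>> {"api": "move_arm", "payload": {
  "deltas": [
    [0,0,0,0,0,0],
    [0,0,0,0,0,0],
    [0,0,0,0,0,0],
    [0,0,0,0,0,0],
    [0,0,0,0,0,0]
  ],
  "claw": 140
}}

```text
t: 19.53
eef_pos: [0.3867, 0.2429, 0.2046]
ee_rot: [3.142, 0.0, -2.379]
force: [-0.4, -0.0, -1.1]
width: 0.0382
```

>>> {"api": "move_arm", "payload": {
  "deltas": [
    [0,0,10,0,0,0],
    [0,0,15,0,0,0],
    [0,0,15,0,0,0],
    [0,0,10,0,0,0],
    [0,0,0,0,0,0]
  ]
}}

```text
t: 19.95
eef_pos: [0.3872, 0.2434, 0.2565]
ee_rot: [3.141, 0.004, -2.379]
force: [-0.1, 0.4, 0.2]
width: 0.0393
```

>>> {"api": "move_arm", "payload": {
  "deltas": [
    [17,-3,0,0,0,0],
    [17,-3,0,0,0,0],
    [17,-3,0,0,0,0],
    [17,-3,0,0,0,0],
    [16,-3,0,0,0,0]
  ],
  "claw": 255
}}

```text
t: 20.37
eef_pos: [0.4715, 0.2276, 0.2538]
ee_rot: [3.142, -0.001, -2.379]
force: [-0.0, 0.4, 0.6]
width: 0.0119
```

>>> {"api": "move_arm", "payload": {
  "deltas": [
    [0,0,-10,0,0,0],
    [0,0,-8,0,0,0],
    [0,0,-4,0,0,0],
    [0,0,0,0,0,0],
    [0,0,0,0,0,0]
  ]
}}

```text
t: 20.78
eef_pos: [0.4701, 0.2279, 0.2321]
ee_rot: [-3.142, -0.001, -2.378]
force: [-0.4, 1.0, -0.0]
width: 0.0003
```

>>> {"api": "move_arm", "payload": {
  "deltas": [
    [0,0,-2,0,0,0],
    [0,0,-2,0,0,0],
    [0,0,-2,0,0,0],
    [0,0,0,0,0,0],
    [0,0,0,0,0,0]
  ]
}}

```text
t: 21.2
eef_pos: [0.4707, 0.2279, 0.2266]
ee_rot: [3.142, 0.0, -2.379]
force: [-0.3, -0.4, -0.5]
width: 0.0005
```

>>> {"api": "move_arm", "payload": {
  "deltas": [
    [0,0,-1,0,0,0],
    [0,0,-1,0,0,0],
    [0,0,-1,0,0,0],
    [0,0,0,0,0,0],
    [0,0,0,0,0,0]
  ]
}}

```text
t: 21.62
eef_pos: [0.4708, 0.2279, 0.2244]
ee_rot: [-3.141, 0.001, -2.379]
force: [-3.6, -0.1, 9.3]
width: 0.0003
```

The oblong's strip top is in contact at 0.2244 (expected 0.224), so the oblong is fully seated. Next I'll retreat and fit the scoop pose from the first pictures.

>>> {"api": "move_arm", "payload": {
  "deltas": [
    [0,0,15,0,0,0],
    [0,0,30,0,0,0],
    [0,0,30,0,0,0],
    [0,0,30,0,0,0],
    [0,0,25,0,0,0]
  ]
}}

```text
t: 22.03
eef_pos: [0.4708, 0.2278, 0.3557]
ee_rot: [-3.141, 0.001, -2.379]
force: [0.2, 0.9, -0.0]
width: 0.0008
```

>>> {"api": "move_arm", "payload": {
  "deltas": [
    [30,-25,5,0,0,0],
    [30,-25,5,0,0,0],
    [30,-25,5,0,0,0],
    [30,-25,5,0,0,0],
    [30,-25,5,0,0,0]
  ],
  "claw": 60
}}

```text
t: 22.45
eef_pos: [0.6218, 0.1015, 0.3789]
ee_rot: [-3.142, 0.0, -2.379]
force: [0.6, 0.3, 0.3]
width: 0.0281
```

```bash
cat > sc.py <<'E'
from look import *
def box(x0,x1,y,z0,z1):return prism(np.array([[x0,-y],[x1,-y],[x1,y],[x0,y]]),z0,z1)
BAR=[box(-.036,.079,.007,.077,.099),box(.065,.079,.007,.0,.080)]
def barmask(ims,p0,r=34):
    ms={}
    for c,im in ims.items():
        u=proj(place(np.array([[.02,0,.093]]),p0),c)[0]
        ms[c]=colmask(im,lambda h:(h[...,0]<17)&(h[...,1]>165),(u[0],u[1],r))
    return ms
def rim(im,c,p0,r=.08,z=.024):
    g=cv2.GaussianBlur(cv2.cvtColor(im,cv2.COLOR_RGB2LAB).astype(np.float32)[...,2],(0,0),.8)
    o=circ(1,72);best=(-1,)
    S_=lambda P:cv2.remap(g,P[:,0].astype(np.float32)[None],P[:,1].astype(np.float32)[None],1)[0]
    for dx in np.arange(-.03,.031,.001):
        for dy in np.arange(-.03,.031,.001):
            f=lambda e:S_(proj(np.c_[o*(r+e)+[p0[0]+dx,p0[1]+dy],np.full(72,z)],c))
            s=np.clip(f(.003)-f(-.003),-5,15).sum()
            if s>best[0]:best=(s,p0[0]+dx,p0[1]+dy)
    return np.round(best,4)
E
python3 - <<'E'
from sc import *
ims={c:cv2.imread(f"pics/{c}0.png")[:,:,::-1].copy() for c in("top","scene")}
p0=[.464,-.281,.1];ms=barmask(ims,p0)
for z in(.005,):
    p,f=fit(BAR,p0,ms,z);print("bar",np.round(p,4),round(f,3),[np.round(fit(BAR,p,{c:m},z)[0],4) for c,m in ms.items()])
# mat
mm={}
for c,im in ims.items():
    u=proj([.47,-.285,.005],c)[0];mm[c]=cv2.morphologyEx(colmask(im,lambda h:(h[...,1]>120)&(h[...,0]<25),(u[0],u[1],52)),cv2.MORPH_CLOSE,np.ones((60,60)))
m,f=fit(M["mat"],[.472,-.288,.1],{"top":mm["top"]});print("mat",np.round(m,4),f)
new={c:snap(c,c+"5") for c in("top","scene")}
for nm,I in(("0",ims),("5",new)):
    for c in I: print("rim",nm,c,rim(I[c],c,(.508,-.02)))
print(arm.get_state()["eef_pos"])
it=[(rect(.18,.13),m,.005,(0,255,0))]+[(P[i:i+4,:2],[*p],z,(255,255,0)) for P,i,z in((BAR[0],4,.104),(BAR[0],0,.082))]
it+=[(np.array([[-.075,-.039],[-.075,.039],[.07,.046],[.07,-.046]]),p,.005,(0,0,255))]
look("l5",it,(.47,-.285),ims,46)
E
```

```text
bar [ 0.4648 -0.2783  0.127 ] 0.451 [array([ 0.465 , -0.2779,  0.1215]), array([ 0.4595, -0.2818,  0.1722])]
mat [ 0.4563 -0.2841  0.0842] 0.2968249837345478
rim 0 top [ 5.219611e+02  5.110000e-01 -2.200000e-02]
rim 0 scene [ 2.779811e+02  5.130000e-01 -2.400000e-02]
rim 5 top [ 3.601271e+02  5.120000e-01 -2.100000e-02]
rim 5 scene [ 2.700383e+02  5.120000e-01 -2.300000e-02]
[0.6239915  0.09959374 0.37838323]
```

View pics/l5.png

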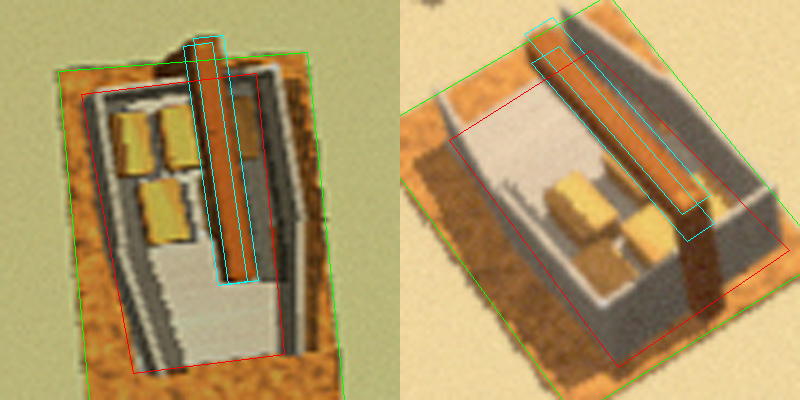

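The fitted bar outline lies on the bar in both views, at top crop (215,160) and scene crop (620,125). The floor outline suggests an error of a few mm, so I'll refine it together with the mat.

```bash
python3 - <<'E'
from sc import *
ims={c:cv2.imread(f"pics/{c}0.png")[:,:,::-1].copy() for c in("top","scene")}
for c,P in(("top",[(414,235),(417,250),(412,225),(383,280),(440,290),(436,230)]),("scene",[(222,265),(215,258),(228,280),(182,300),(175,275),(236,295),(205,250)])):
    h=cv2.cvtColor(ims[c],cv2.COLOR_RGB2HSV);print(c,[h[y,x].tolist() for x,y in P])
# mat corners by hand (px) -> world z=.005
print(np.round(ray([(378.5,222.5),(437,219),(443,298.5),(385.5,303)],.005,"top"),4)[:,:2])
st=arm.get_state();print(np.round(st["q"],4),np.round(st["eef_pos"],4))
# masks: scoop & mat networks
for c in("top","scene"):
    for n in("scoop","mat"):
        for d in arm.masks_of(n,c)[:3]:print(c,n,round(d["score"],2),np.round(d["xy"]),d["pixels"].sum()); np.save(f"m_{c}_{n}_{int(d['xy'][0])}.npy",d["pixels"])
E
```

```text
top [[13, 217, 101], [13, 206, 99], [13, 213, 103], [21, 154, 103], [16, 190, 114], [21, 129, 111]]
scene [[13, 134, 99], [13, 175, 99], [13, 184, 108], [18, 90, 94], [15, 170, 132], [14, 164, 53], [13, 190, 121]]
[[ 0.5413 -0.2132]
 [ 0.5505 -0.3456]
 [ 0.3727 -0.3549]
 [ 0.3618 -0.2274]]
[ 0.4671  0.3055 -0.1272  0.0013 -1.1376 -1.2796] [0.624  0.0996 0.3784]
top scoop 0.88 [412. 360.] 2908
top scoop 0.57 [410. 260.] 2442
top mat 0.92 [405. 291.] 1783
scene scoop 0.65 [224. 278.] 2795
scene scoop 0.61 [174. 204.] 3101
scene mat 0.59 [200. 301.] 1682
```

```bash
python3 - <<'E'
from sc import *
o=np.array([[-.075,-.039],[-.075,.039],[0,.046],[.072,.046],[.072,-.046],[0,-.046]])
W=[prism(o,0,.05)]+BAR
ms={}
for c,x in(("top",410),("scene",224)):
    import glob
    f=[g for g in glob.glob(f"m_{c}_scoop_*.npy") if abs(int(g.split("_")[-1][:-4])-x)<3][0]
    m=np.load(f).astype(np.uint8);ms[c]=cv2.morphologyEx(cv2.resize(m,None,fx=S,fy=S,interpolation=cv2.INTER_NEAREST),cv2.MORPH_CLOSE,np.ones((40,40)))
p,f=fit(W,[.462,-.281,.11],ms,.005);print(np.round(p,4),round(f,3),[(np.round(a,4),round(b,3)) for a,b in(fit(W,p,{c:m},.005) for c,m in ms.items())])
ims={c:cv2.imread(f"pics/{c}0.png")[:,:,::-1].copy() for c in("top","scene")}
h={c:barmask(ims,[.463,-.281,.1])[c] for c in ims}
bm={"top":colmask(ims["top"],lambda h:(h[...,0]<15)&(h[...,1]>195),(415,235,30))}
b,f=fit([BAR[0]],[.463,-.281,.1],bm,.005);print("bar top",np.round(b,4),f)
it=[(rect(.18,.13),[.4563,-.285,.075],.005,(0,255,0)),(o,p,.005,(0,0,255)),(o,p,.055,(255,0,255)),(BAR[0][4:,:2],p,.104,(255,255,0))]
look("l6",it,(.47,-.285),ims,46)
E
```

```text
[ 0.4618 -0.2798  0.1394] 0.623 [(array([ 0.4618, -0.2798,  0.1394]), np.float64(1.0)), (array([ 0.4618, -0.2798,  0.1394]), np.float64(0.246))]
bar top [ 0.4656 -0.2773  0.1406] 0.39219501029983983
```

View pics/l6.png

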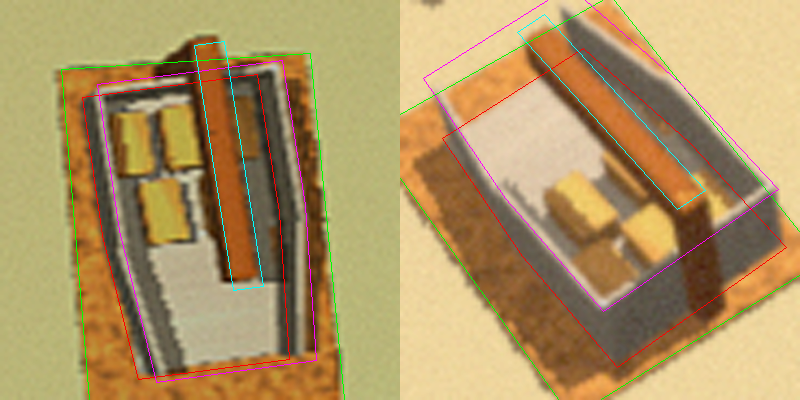

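The green mat outline fits (centre 0.456, −0.285). The bar's centre line runs (207,45)–(240,278) in the top crop, so the scoop is at about (0.465, −0.277) with yaw 0.115. Going to grip it.

>>> {"api": "move_arm", "payload": {
  "deltas": [
    [-10.6,-25.1,0,0,0,-2.5],
    [-10.6,-25.1,0,0,0,-2.5],
    [-10.6,-25.1,0,0,0,-2.5],
    [-10.6,-25.1,0,0,0,-2.5],
    [-10.6,-25.1,0,0,0,-2.5]
  ],
  "claw": 50
}}

```text
t: 23.17
eef_pos: [0.5663, -0.0224, 0.3788]
ee_rot: [3.142, 0.0, -2.597]
force: [0.1, 0.4, 0.1]
width: 0.0703
```

>>> {"api": "move_arm", "payload": {
  "deltas": [
    [-10.6,-25.1,0,0,0,-2.5],
    [-10.6,-25.1,0,0,0,-2.5],
    [-10.6,-25.1,0,0,0,-2.5],
    [-10.6,-25.1,0,0,0,-2.5],
    [-10.6,-25.1,0,0,0,-2.5]
  ]
}}

```text
t: 23.58
eef_pos: [0.5135, -0.148, 0.3789]
ee_rot: [-3.142, 0.001, -2.815]
force: [0.1, -1.0, -0.4]
width: 0.0704
```

>>> {"api": "move_arm", "payload": {
  "deltas": [
    [-10.6,-25.1,0,0,0,-2.5],
    [-10.6,-25.1,0,0,0,-2.5],
    [-10.6,-25.1,0,0,0,-2.5],
    [-10.6,-25.1,0,0,0,-2.5],
    [-10.6,-25.1,0,0,0,-2.1]
  ]
}}

```text
t: 24.0
eef_pos: [0.4609, -0.2734, 0.3789]
ee_rot: [-3.142, 0.001, -3.027]
force: [-0.3, -0.9, -0.0]
width: 0.0704
```

>>> {"api": "move_arm", "payload": {
  "deltas": [
    [0,0,-20,0,0,0],
    [0,0,-25,0,0,0],
    [0,0,-15,0,0,0],
    [0,0,-10,0,0,0],
    [0,0,0,0,0,0]
  ]
}}

```text
t: 24.42
eef_pos: [0.4611, -0.2725, 0.3068]
ee_rot: [3.14, -0.003, -3.025]
force: [0.1, 0.0, 0.7]
width: 0.0701
```

```bash
python3 - <<'E'
from sc import *
s=arm.get_state();print(s["eef_pos"],s["ee_rot"],s["q"],s["width"])
im=snap("scene","scene7");top=snap("top","top7")
print("saucer",rim(top,"top",(.512,-.022)))
x,y=170,190
cv2.imwrite("pics/l7.png",np.clip(cv2.resize(im[y:y+120,x:x+120,::-1],(480,480),interpolation=cv2.INTER_CUBIC)*1.6,0,255).astype(np.uint8))
E
```

```text
[ 0.46106658 -0.27252566  0.30679567] [ 3.14028577e+00 -2.91085553e-03 -3.02522670e+00] [-1.67762430e-01  2.19007719e-01 -4.27328410e-01 -5.48007336e-04
 -9.27620764e-01 -1.28634049e+00] 0.07011618914127439
saucer [ 1.352988e+02  5.210000e-01 -1.600000e-02]
```

View pics/l7.png

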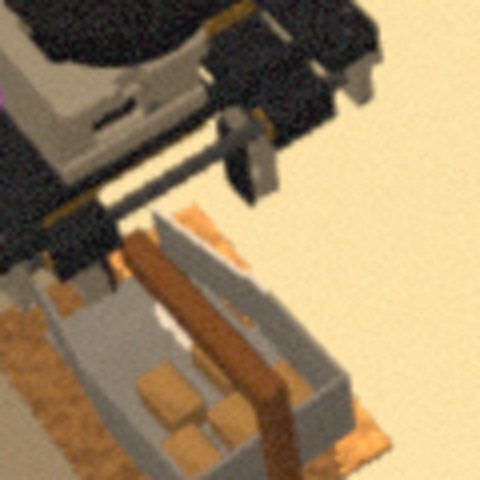

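The fingers straddle the bar, with tips near (100,280) and (255,195). I'll correct by +4/−4.5 mm, lower and grip.

>>> {"api": "move_arm", "payload": {
  "deltas": [
    [2,-2.5,-15,0,0,0],
    [2,-2,-20,0,0,0],
    [0,0,-13,0,0,0],
    [0,0,-5,0,0,0],
    [0,0,-2,0,0,0]
  ]
}}

```text
t: 24.93
eef_pos: [0.466, -0.2779, 0.2538]
ee_rot: [-3.141, -0.0, -3.026]
force: [-0.7, 0.4, 0.6]
width: 0.0705
```

>>> {"api": "move_arm", "payload": {
  "deltas": [
    [0,0,0,0,0,0],
    [0,0,0,0,0,0],
    [0,0,0,0,0,0],
    [0,0,0,0,0,0],
    [0,0,0,0,0,0]
  ],
  "claw": 255,
  "squeeze": 50
}}

```text
t: 25.35
eef_pos: [0.4659, -0.2782, 0.2542]
ee_rot: [-3.141, 0.001, -3.026]
force: [-0.0, 0.3, -0.4]
width: 0.0429
```

>>> {"api": "move_arm", "payload": {
  "deltas": [
    [0,0,0,0,0,0],
    [0,0,0,0,0,0],
    [0,0,0,0,0,0],
    [0,0,0,0,0,0],
    [0,0,0,0,0,0]
  ]
}}

```text
t: 25.77
eef_pos: [0.4656, -0.2782, 0.2534]
ee_rot: [3.141, -0.0, -3.027]
force: [-0.1, -1.7, 0.4]
width: 0.0138
```

```bash
python3 - <<'E'
from sc import *
s=arm.get_state();print(s["eef_pos"],s["ee_rot"],s["force"],s["width"])
for c in("top","scene"):print("saucer",rim(snap(c,c+"8"),c,(.512,-.022)))
E
```

```text
[ 0.46562901 -0.27818643  0.25342733] [ 3.14149410e+00 -3.22965783e-04 -3.02660935e+00] [-0.08760339 -1.72246315  0.43882519] 0.013836225611615174
saucer [ 2.004934e+02  5.110000e-01 -2.000000e-02]
saucer [ 3.128233e+02  5.130000e-01 -2.400000e-02]
```

The saucer hasn't moved and the bar is gripped (13.8 mm). I'll lift it level, carry it over and turn it +135° so the lip points outward over the saucer.

>>> {"api": "move_arm", "payload": {
  "deltas": [
    [0,0,4,0,0,0],
    [0,0,8,0,0,0],
    [0,0,12,0,0,0],
    [0,0,14,0,0,0],
    [0,0,14,0,0,0]
  ]
}}

```text
t: 26.28
eef_pos: [0.4655, -0.2781, 0.3065]
ee_rot: [3.141, -0.001, -3.027]
force: [-0.3, 0.3, -2.2]
width: 0.0136
```

>>> {"api": "move_arm", "payload": {
  "deltas": [
    [0,0,14,0,0,0],
    [0,0,14,0,0,0],
    [0,0,14,0,0,0],
    [0,0,14,0,0,0],
    [0,0,12,0,0,0]
  ]
}}

```text
t: 26.7
eef_pos: [0.4655, -0.2781, 0.3751]
ee_rot: [-3.141, 0.001, -3.026]
force: [0.6, -0.1, -2.9]
width: 0.0136
```

>>> {"api": "move_arm", "payload": {
  "deltas": [
    [0,3,0,0,0,1.5],
    [-0.5,6,0,0,0,3],
    [-1,10,0,0,0,4.5],
    [-1,11,0,0,0,4.5],
    [-1,11,0,0,0,4.5]
  ]
}}

```text
t: 27.12
eef_pos: [0.4617, -0.2365, 0.3729]
ee_rot: [3.141, -0.001, -2.708]
force: [-1.0, 0.2, -3.1]
width: 0.0137
```

>>> {"api": "move_arm", "payload": {
  "deltas": [
    [-1,11,0,0,0,5],
    [-1,11,0,0,0,5],
    [-1,11,0,0,0,5],
    [-1,11,0,0,0,5],
    [-1,11,0,0,0,5]
  ]
}}

```text
t: 27.53
eef_pos: [0.4567, -0.1814, 0.373]
ee_rot: [3.141, -0.0, -2.27]
force: [0.3, -0.8, -2.6]
width: 0.0136
```

>>> {"api": "move_arm", "payload": {
  "deltas": [
    [-1,11,0,0,0,5],
    [-1,11,0,0,0,5],
    [-1,11,0,0,0,5],
    [-1,11,0,0,0,5],
    [-1,11,0,0,0,5]
  ]
}}

```text
t: 27.95
eef_pos: [0.4517, -0.1264, 0.3731]
ee_rot: [3.141, 0.0, -1.834]
force: [0.4, 0.1, -2.1]
width: 0.0135
```

>>> {"api": "move_arm", "payload": {
  "deltas": [
    [-1,11,0,0,0,5],
    [-1,11,0,0,0,5],
    [-1,11,0,0,0,5],
    [-1,11,0,0,0,5],
    [-1,11,0,0,0,5]
  ]
}}

```text
t: 28.37
eef_pos: [0.4467, -0.0715, 0.3731]
ee_rot: [3.141, 0.0, -1.398]
force: [-0.3, -0.5, -2.9]
width: 0.0137
```

>>> {"api": "move_arm", "payload": {
  "deltas": [
    [-1,11,0,0,0,5],
    [-1,11,0,0,0,5],
    [-1,11,0,0,0,5],
    [-1,11,0,0,0,5],
    [-1,11,0,0,0,5]
  ]
}}

```text
t: 28.78
eef_pos: [0.4417, -0.0166, 0.3731]
ee_rot: [3.141, 0.0, -0.961]
force: [0.1, -0.0, -2.0]
width: 0.0141
```

>>> {"api": "move_arm", "payload": {
  "deltas": [
    [-1,11,0,0,0,5],
    [-1,11,0,0,0,5],
    [-1,11,0,0,0,4],
    [-1,9,0,0,0,2],
    [-1,5,0,0,0,1]
  ]
}}

```text
t: 29.2
eef_pos: [0.4369, 0.0306, 0.3733]
ee_rot: [3.141, 0.0, -0.668]
force: [-0.3, 0.3, -2.1]
width: 0.0138
```

```bash
python3 - <<'E'
from sc import *
s=arm.get_state();print(s["eef_pos"],s["ee_rot"],np.round(s["q"],3),s["force"],s["width"])
ims={c:snap(c,c+"9") for c in("top","scene")}
for c in ims:print("saucer",rim(ims[c],c,(.512,-.022)))
o=np.array([[-.075,-.039],[-.075,.039],[0,.046],[.072,.046],[.072,-.046],[0,-.046]])
e=s["eef_pos"];p=[e[0],e[1],s["ee_rot"][2]]
d=np.array([-np.cos(p[2]+np.pi),-np.sin(p[2]+np.pi)]);z=e[2]-.2484
p[2]+=np.pi
it=[(o,p,z,(0,0,255)),(o,p,z+.05,(255,0,255)),(circ(.08),[.512,-.022,0],.024,(0,255,0))]
look("l9",it,(.49,-.01),ims,75)
print("lip",np.array(p[:2])+.075*d)
E
```

```text
[0.4368795  0.03064925 0.37327791] [ 3.14145536e+00  3.38608502e-04 -6.67946067e-01] [ 0.523 -0.017 -0.529 -0.    -1.059  0.38 ] [-0.34143541  0.27774151 -2.10959794] 0.013824912887779374
saucer [ 3.809751e+02  5.120000e-01 -2.100000e-02]
saucer [ 2.482971e+02  5.140000e-01 -2.400000e-02]
lip [ 0.49576166 -0.01580385]
```

View pics/l9.png

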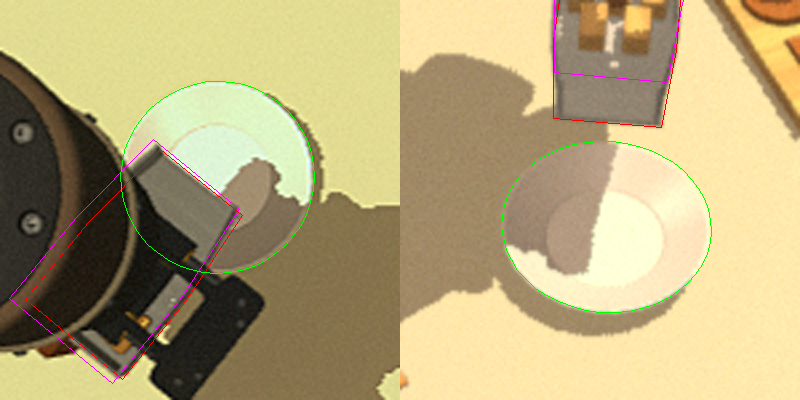

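The red and magenta scoop outline and the green rim outline (centre 0.512, −0.022) match the picture, and the scoop is level over the saucer. I'll lower it, still level, until the lip is 12 mm above the rim.

>>> {"api": "move_arm", "payload": {
  "deltas": [
    [0.5,2,-6,0,0,0],
    [0,2,-12,0,0,0],
    [0,2,-14,0,0,0],
    [0,0,-14,0,0,0],
    [0,0,-14,0,0,0]
  ]
}}

```text
t: 29.72
eef_pos: [0.4376, 0.0355, 0.3126]
ee_rot: [-3.142, 0.0, -0.672]
force: [-0.1, 0.2, -2.5]
width: 0.0135
```

>>> {"api": "move_arm", "payload": {
  "deltas": [
    [0,0,-12,0,0,0],
    [0,0,-9,0,0,0],
    [0,0,-5,0,0,0],
    [0,0,-3,0,0,0],
    [0,0,0,0,0,0]
  ]
}}

```text
t: 30.13
eef_pos: [0.4377, 0.0357, 0.2842]
ee_rot: [3.141, 0.0, -0.671]
force: [-0.7, -0.1, -3.2]
width: 0.0137
```

```bash
python3 - <<'E'
from sc import *
s=arm.get_state();e=s["eef_pos"];print(e,s["ee_rot"],s["force"])
y=s["ee_rot"][2];d=np.array([np.cos(y),np.sin(y),0]);n=np.array([-d[1],d[0],0]);L=75;H=248.4
print("lip",e+.075*d-[0,0,.2484],"d",d)
v=lambda t:(-L*np.cos(t)+H*np.sin(t))*d+[0,0,H*np.cos(t)+L*np.sin(t)]
th=[0,1.5]+list(np.arange(4.5,22,3))+[21]+list(np.arange(22.5,46,1.5))
th=np.unique(th);c=np.zeros(3)
for i in range(len(th)-1):
    t=np.round(v(np.radians(th[i+1]))-v(0)-c,1);c+=t;a=np.round(n*(th[i+1]-th[i]),2)
    print(([*t.tolist(),*a.tolist()]),end=", " if (i+1)%5 else "\n")
print(len(th)-1)
E
```

```text
[0.43774646 0.03569974 0.28416568] [ 3.14089213e+00  2.51206094e-04 -6.70858412e-01] [-0.68540419 -0.10913857 -3.23014719]
lip [ 0.49649308 -0.01092466  0.03576568] d [ 0.78328832 -0.6216586   0.        ]
[5.1, -4.1, 1.9, 0.93, 1.17, 0.0], [10.3, -8.2, 3.2, 1.86, 2.35, 0.0], [10.5, -8.3, 2.6, 1.86, 2.35, 0.0], [10.5, -8.3, 1.8, 1.86, 2.35, 0.0], [10.6, -8.4, 1.1, 1.86, 2.35, 0.0]
[10.7, -8.5, 0.5, 1.86, 2.35, 0.0], [10.6, -8.4, -0.3, 1.86, 2.35, 0.0], [5.3, -4.2, -0.4, 0.93, 1.17, 0.0], [5.3, -4.2, -0.6, 0.93, 1.17, 0.0], [5.3, -4.2, -0.8, 0.93, 1.17, 0.0]
[5.3, -4.2, -0.9, 0.93, 1.17, 0.0], [5.2, -4.2, -1.1, 0.93, 1.17, 0.0], [5.3, -4.1, -1.3, 0.93, 1.17, 0.0], [5.2, -4.2, -1.5, 0.93, 1.17, 0.0], [5.1, -4.1, -1.6, 0.93, 1.17, 0.0]
[5.1, -4.0, -1.8, 0.93, 1.17, 0.0], [5.1, -4.1, -2.0, 0.93, 1.17, 0.0], [5.1, -4.0, -2.2, 0.93, 1.17, 0.0], [5.0, -3.9, -2.3, 0.93, 1.17, 0.0], [4.9, -4.0, -2.5, 0.93, 1.17, 0.0]
[4.9, -3.9, -2.6, 0.93, 1.17, 0.0], [4.9, -3.8, -2.8, 0.93, 1.17, 0.0], [4.8, -3.8, -3.0, 0.93, 1.17, 0.0], [4.7, -3.7, -3.1, 0.93, 1.17, 0.0], 24
```

>>> {"api": "move_arm", "payload": {
  "deltas": [
    [5.1,-4.1,1.9,0.93,1.17,0],
    [10.3,-8.2,3.2,1.86,2.35,0],
    [10.5,-8.3,2.6,1.86,2.35,0],
    [10.5,-8.3,1.8,1.86,2.35,0],
    [10.6,-8.4,1.1,1.86,2.35,0]
  ]
}}

```text
t: 30.55
eef_pos: [0.4858, -0.0016, 0.2965]
ee_rot: [-3.139, 0.236, -0.669]
force: [0.8, -0.2, -2.6]
width: 0.0138
```

>>> {"api": "move_arm", "payload": {
  "deltas": [
    [10.7,-8.5,0.5,1.86,2.35,0],
    [10.6,-8.4,-0.3,1.86,2.35,0],
    [5.3,-4.2,-0.4,0.93,1.17,0],
    [5.3,-4.2,-0.6,0.93,1.17,0],
    [5.3,-4.2,-0.8,0.93,1.17,0]
  ]
}}

```text
t: 30.97
eef_pos: [0.5229, -0.0315, 0.2942]
ee_rot: [-3.141, 0.418, -0.67]
force: [-0.3, 0.4, -2.9]
width: 0.0137
```

```bash
cat > lip.py <<'E'
from sc import *
s=arm.get_state();Rm=R.from_euler("xyz",s["ee_rot"]).as_matrix()
tx,tz=Rm[:,0],Rm[:,2]
print("lip",np.round(s["eef_pos"]+.2484*tz+.075*tx,4),"tilt",np.degrees(np.arcsin(-tx[2])),"roll",np.degrees(np.arcsin(Rm[2,1])),np.round(s["q"],3),s["force"])
E
python3 lip.py
```

```text
lip [ 0.4977 -0.0113  0.0367] tilt 23.95254752533539 roll -0.056685667556921934 [ 0.174  0.334 -0.208 -0.319 -1.328  0.851] [-0.32065233  0.41363369 -2.86687441]
```

The lip has stayed at z ≈ 0.037 with a tilt of 24°. Continuing slowly to 45°.

>>> {"api": "move_arm", "payload": {
  "deltas": [
    [5.3,-4.2,-0.9,0.93,1.17,0],
    [5.2,-4.2,-1.1,0.93,1.17,0],
    [5.3,-4.1,-1.3,0.93,1.17,0],
    [5.2,-4.2,-1.5,0.93,1.17,0],
    [5.1,-4.1,-1.6,0.93,1.17,0]
  ]
}}

```text
t: 31.38
eef_pos: [0.5489, -0.0522, 0.2878]
ee_rot: [-3.14, 0.548, -0.67]
force: [-0.4, -0.2, -2.9]
width: 0.0139
```

>>> {"api": "move_arm", "payload": {
  "deltas": [
    [5.1,-4.0,-1.8,0.93,1.17,0],
    [5.1,-4.1,-2.0,0.93,1.17,0],
    [5.1,-4.0,-2.2,0.93,1.17,0],
    [5.0,-3.9,-2.3,0.93,1.17,0],
    [4.9,-4.0,-2.5,0.93,1.17,0]
  ]
}}

```text
t: 31.8
eef_pos: [0.5741, -0.0722, 0.2769]
ee_rot: [-3.14, 0.678, -0.669]
force: [-0.6, 0.1, -2.0]
width: 0.0137
```

>>> {"api": "move_arm", "payload": {
  "deltas": [
    [4.9,-3.9,-2.6,0.93,1.17,0],
    [4.9,-3.8,-2.8,0.93,1.17,0],
    [4.8,-3.8,-3.0,0.93,1.17,0],
    [4.7,-3.7,-3.1,0.93,1.17,0],
    [0,0,0,0,0,0]
  ]
}}

```text
t: 32.22
eef_pos: [0.5935, -0.0879, 0.2641]
ee_rot: [3.141, 0.784, -0.671]
force: [-0.1, 1.0, -2.3]
width: 0.0138
```

>>> {"api": "move_arm", "payload": {
  "deltas": [
    [0,0,0,0,0,0],
    [0,0,0,0,0,0],
    [0,0,0,0,0,0],
    [0,0,0,0,0,0],
    [0,0,0,0,0,0]
  ]
}}

```text
t: 32.63
eef_pos: [0.5924, -0.0867, 0.2655]
ee_rot: [-3.14, 0.782, -0.669]
force: [0.1, -0.8, -2.9]
width: 0.0135
```

```bash
cat >> lip.py <<'E'
import sys
ims={c:snap(c,c+sys.argv[1]) for c in("top","scene")}
look(sys.argv[1],[],(.5,-.01),ims,70)
E
python3 lip.py l10
```

```text
lip [ 0.497  -0.0108  0.0364] tilt 44.827337424499184 roll -0.04989813612599463 [-0.003  0.588  0.1   -0.458 -1.728  0.985] [ 0.12870654 -0.78106175 -2.90851172]
```

View pics/l10.png

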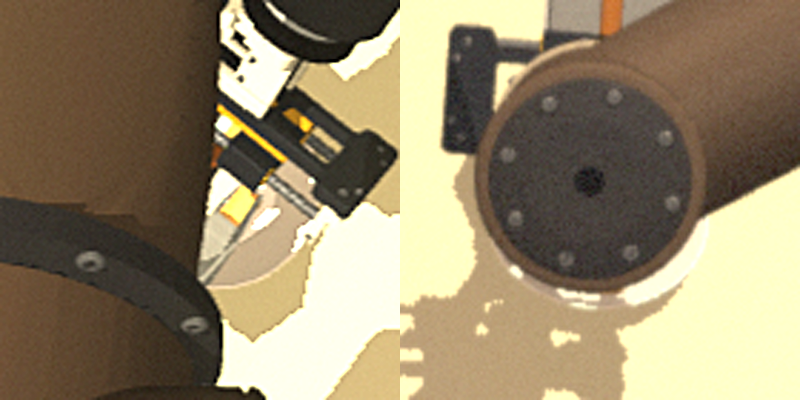

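Both views are blocked by the arm. The weight reading (−2.0 to −2.9 N) suggests blocks are still inside, so I'll tilt a little further with the lip kept low.

>>> {"api": "move_arm", "payload": {
  "deltas": [
    [4.6,-3.7,-3.3,0.93,1.17,0],
    [4.6,-3.6,-3.5,0.93,1.17,0],
    [4.5,-3.6,-3.6,0.93,1.17,0],
    [4.4,-3.5,-3.7,0.93,1.17,0],
    [0,0,0,0,0,0]
  ]
}}

```text
t: 33.15
eef_pos: [0.6109, -0.1019, 0.2493]
ee_rot: [3.141, 0.89, -0.672]
force: [0.6, 0.3, -2.9]
width: 0.0137
```

>>> {"api": "move_arm", "payload": {
  "deltas": [
    [0,0,0,0,0,0],
    [0,0,0,0,0,0],
    [0,0,0,0,0,0],
    [0,0,0,0,0,0],
    [0,0,0,0,0,0]
  ]
}}

```text
t: 33.57
eef_pos: [0.6105, -0.1011, 0.2513]
ee_rot: [-3.14, 0.887, -0.669]
force: [-0.3, 1.0, -2.4]
width: 0.0139
```

```bash
python3 lip.py l11; python3 - <<'E'
from h import *
import time
f=[]
for i in range(6):
    f.append(arm.get_state()["force"]); arm.grab_frame("top")
print(np.mean(f,0),np.std(f,0))
a=cv2.imread("pics/topl10.png");b=cv2.imread("pics/topl11.png");print(np.abs(a.astype(int)-b).max(2)[200:300,260:340].mean())
E
```

```text
lip [ 0.4969 -0.0108  0.0362] tilt 50.811303837149374 roll -0.05603218909881802 [-0.039  0.663  0.182 -0.494 -1.836  0.999] [-0.33692404  1.03811584 -2.43037676]
[ 0.07956742 -0.04049219 -1.71096077] [0.42061141 0.39758119 0.36905003]
61.21025
```

View pics/l11.png

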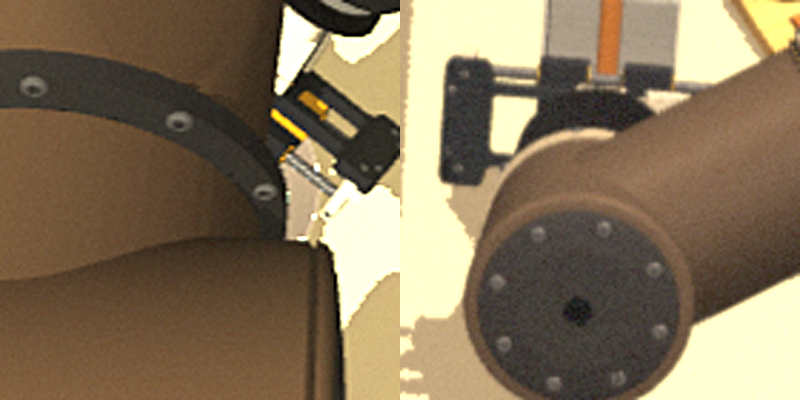

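The mean vertical force is now −1.7 N, about the empty scoop's weight. Next I'll raise it, level it and look.

>>> {"api": "move_arm", "payload": {
  "deltas": [
    [0,0,3,0,0,0],
    [0,0,5,0,0,0],
    [0,0,7,0,0,0],
    [0,0,8,0,0,0],
    [0,0,7,0,0,0]
  ]
}}

```text
t: 34.38
eef_pos: [0.6107, -0.1014, 0.2821]
ee_rot: [-3.14, 0.887, -0.669]
force: [0.3, -0.3, -3.0]
width: 0.0137
```

>>> {"api": "move_arm", "payload": {
  "deltas": [
    [-17.3,13.7,13,-3.16,-4,0],
    [-17.3,13.7,13,-3.16,-4,0],
    [-17.3,13.7,13,-3.16,-4,0],
    [-17.3,13.7,13,-3.16,-4,0],
    [-17.3,13.7,13,-3.16,-4,0]
  ]
}}

```text
t: 34.8
eef_pos: [0.5233, -0.0325, 0.3472]
ee_rot: [-3.139, 0.438, -0.669]
force: [-0.3, 1.8, -0.3]
width: 0.0135
```

>>> {"api": "move_arm", "payload": {
  "deltas": [
    [-17.3,13.7,0,-3.16,-4,0],
    [-17.3,13.7,0,-3.16,-4,0],
    [-17.3,13.7,0,-3.16,-4,0],
    [-17.3,13.7,0,-3.16,-4,0],
    [-17.3,13.7,0,-3.16,-4,0]
  ]
}}

```text
t: 35.22
eef_pos: [0.4367, 0.0361, 0.3469]
ee_rot: [-3.136, -0.006, -0.67]
force: [-0.9, -0.3, -1.6]
width: 0.0134
```

```bash
python3 lip.py l12
```

```text
lip [ 0.4974 -0.0103  0.099 ] tilt -0.33835212150781374 roll -0.29564438662180786 [ 0.537  0.007 -0.574  0.004 -0.983  0.361] [-0.87037255 -0.33739358 -1.57459106]
```

View pics/l12.png

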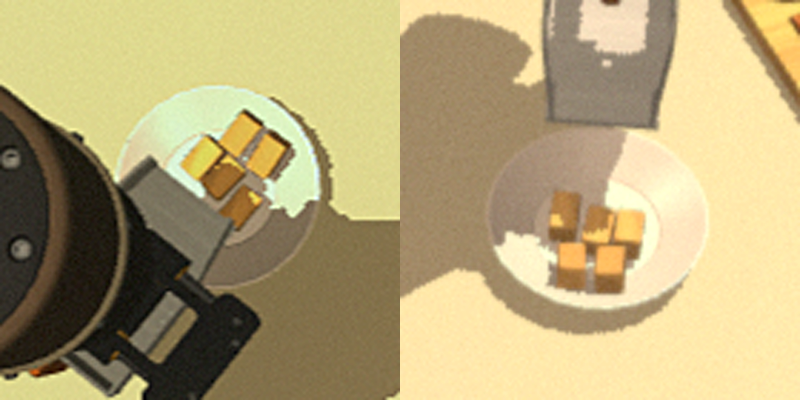

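All five blocks lie flat in the saucer (scene crop (550–640, 195–290)) and the scoop is empty. Returning it to the mat's middle.

>>> {"api": "move_arm", "payload": {
  "deltas": [
    [0,-4,0,0,0,-2],
    [0.5,-8,0,0,0,-4],
    [0.7,-11,0,0,0,-4.8],
    [0.7,-11,0,0,0,-4.8],
    [0.7,-11,0,0,0,-4.8]
  ]
}}

```text
t: 35.73
eef_pos: [0.4403, -0.01, 0.3465]
ee_rot: [-3.14, -0.001, -1.03]
force: [-0.6, -0.3, -1.1]
width: 0.0137
```

>>> {"api": "move_arm", "payload": {
  "deltas": [
    [0.7,-11,0,0,0,-4.8],
    [0.7,-11,0,0,0,-4.8],
    [0.7,-11,0,0,0,-4.8],
    [0.7,-11,0,0,0,-4.8],
    [0.7,-11,0,0,0,-4.8]
  ]
}}

```text
t: 36.15
eef_pos: [0.4437, -0.0653, 0.3464]
ee_rot: [-3.14, -0.001, -1.449]
force: [0.4, -0.9, -1.3]
width: 0.0133
```

>>> {"api": "move_arm", "payload": {
  "deltas": [
    [0.7,-11,0,0,0,-4.8],
    [0.7,-11,0,0,0,-4.8],
    [0.7,-11,0,0,0,-4.8],
    [0.7,-11,0,0,0,-4.8],
    [0.7,-11,0,0,0,-4.8]
  ]
}}

```text
t: 36.57
eef_pos: [0.4472, -0.1203, 0.3464]
ee_rot: [-3.14, -0.001, -1.868]
force: [-0.1, -0.3, -1.2]
width: 0.0138
```

>>> {"api": "move_arm", "payload": {
  "deltas": [
    [0.7,-11,0,0,0,-4.8],
    [0.7,-11,0,0,0,-4.8],
    [0.7,-11,0,0,0,-4.8],
    [0.7,-11,0,0,0,-4.8],
    [0.7,-11,0,0,0,-4.8]
  ]
}}

```text
t: 36.98
eef_pos: [0.4507, -0.1753, 0.3464]
ee_rot: [-3.141, -0.001, -2.287]
force: [0.2, 0.4, -2.6]
width: 0.0139
```

>>> {"api": "move_arm", "payload": {
  "deltas": [
    [0.7,-11,0,0,0,-4.8],
    [0.7,-11,0,0,0,-4.8],
    [0.7,-11,0,0,0,-4.8],
    [0.7,-11,0,0,0,-4.8],
    [0.7,-11,0,0,0,-4.8]
  ]
}}

```text
t: 37.4
eef_pos: [0.4541, -0.2304, 0.3463]
ee_rot: [-3.141, -0.002, -2.706]
force: [-0.4, -0.0, -1.5]
width: 0.0136
```

>>> {"api": "move_arm", "payload": {
  "deltas": [
    [0.7,-11,0,0,0,-4.8],
    [0.7,-11,0,0,0,-4.8],
    [0.7,-11,0,0,0,-4.8],
    [0.7,-11,0,0,0,-1.8],
    [0.5,-8,0,0,0,0]
  ]
}}

```text
t: 37.82
eef_pos: [0.4575, -0.2826, 0.3461]
ee_rot: [-3.14, -0.002, -2.985]
force: [0.7, -0.1, -2.4]
width: 0.0136
```

>>> {"api": "move_arm", "payload": {
  "deltas": [
    [0,0,0,0,0,0],
    [0,0,0,0,0,0],
    [0,0,0,0,0,0],
    [0,0,0,0,0,0],
    [0,0,0,0,0,0]
  ]
}}

```text
t: 38.23
eef_pos: [0.4575, -0.281, 0.3459]
ee_rot: [-3.14, -0.002, -2.983]
force: [-0.2, 0.0, -1.9]
width: 0.0137
```

>>> {"api": "move_arm", "payload": {
  "deltas": [
    [0,-2,-10,0,0,-2.2],
    [0,-2,-18,0,0,-2.2],
    [0,0,-18,0,0,0],
    [0,0,-15,0,0,0],
    [0,0,-10,0,0,0]
  ]
}}

```text
t: 38.65
eef_pos: [0.4571, -0.2849, 0.2734]
ee_rot: [-3.141, -0.003, -3.06]
force: [0.1, 0.1, -2.3]
width: 0.0139
```

>>> {"api": "move_arm", "payload": {
  "deltas": [
    [0,0,-7,0,0,0],
    [0,0,-5,0,0,0],
    [0,0,-3,0,0,0],
    [0,0,-2,0,0,0],
    [0,0,0,0,0,0]
  ]
}}

```text
t: 39.07
eef_pos: [0.4576, -0.2854, 0.2579]
ee_rot: [-3.14, -0.002, -3.06]
force: [0.8, -0.1, -2.2]
width: 0.0137
```

>>> {"api": "move_arm", "payload": {
  "deltas": [
    [0,0,-1,0,0,0],
    [0,0,-1,0,0,0],
    [0,0,-1,0,0,0],
    [0,0,0,0,0,0],
    [0,0,0,0,0,0]
  ]
}}

```text
t: 39.48
eef_pos: [0.4575, -0.2854, 0.2548]
ee_rot: [-3.14, -0.002, -3.06]
force: [-0.4, -0.9, -2.4]
width: 0.0137
```

>>> {"api": "move_arm", "payload": {
  "deltas": [
    [0,0,-0.8,0,0,0],
    [0,0,-0.6,0,0,0],
    [0,0,0,0,0,0],
    [0,0,0,0,0,0],
    [0,0,0,0,0,0]
  ]
}}

```text
t: 39.9
eef_pos: [0.4575, -0.2854, 0.2535]
ee_rot: [-3.14, -0.002, -3.06]
force: [-1.2, -0.3, 0.5]
width: 0.0138
```

>>> {"api": "move_arm", "payload": {
  "deltas": [
    [0,0,0,0,0,0],
    [0,0,0,0,0,0],
    [0,0,0,0,0,0],
    [0,0,0,0,0,0],
    [0,0,0,0,0,0]
  ],
  "claw": 80
}}

```text
t: 40.32
eef_pos: [0.4576, -0.2853, 0.2534]
ee_rot: [-3.14, -0.002, -3.06]
force: [-0.3, -0.4, -1.0]
width: 0.0415
```

>>> {"api": "move_arm", "payload": {
  "deltas": [
    [0,0,0,0,0,0],
    [0,0,5,0,0,0],
    [0,0,15,0,0,0],
    [0,0,25,0,0,0],
    [0,0,30,0,0,0]
  ]
}}

```text
t: 40.73
eef_pos: [0.457, -0.2852, 0.3281]
ee_rot: [-3.141, -0.005, -3.061]
force: [1.0, -0.6, -0.5]
width: 0.0602
```

>>> {"api": "move_arm", "payload": {
  "deltas": [
    [0,0,30,0,0,0],
    [0,0,30,0,0,0],
    [0,0,20,0,0,0],
    [-10,-30,0,0,0,0],
    [-15,-35,0,0,0,0]
  ]
}}

```text
t: 41.15
eef_pos: [0.4334, -0.3499, 0.4111]
ee_rot: [-3.138, 0.002, -3.056]
force: [1.2, 0.5, 0.6]
width: 0.0603
```

>>> {"api": "move_arm", "payload": {
  "deltas": [
    [-20,-35,0,0,0,0],
    [-20,-35,0,0,0,0],
    [-20,-35,0,0,0,0],
    [-20,-35,0,0,0,0],
    [-20,-35,0,0,0,0]
  ]
}}

```text
t: 41.57
eef_pos: [0.3312, -0.5268, 0.4089]
ee_rot: [-3.14, -0.002, -3.06]
force: [0.5, -0.2, 0.5]
width: 0.0602
```

```bash
python3 - <<'E'
from sc import *
ims={c:snap(c,c+"13") for c in("top","scene")}
print(arm.get_state()["eef_pos"])
H=np.hstack([cv2.resize(ims["top"][90:340,100:520,::-1],(400,238)),cv2.resize(ims["scene"][100:420,120:540,::-1],(400,305))[:238]])
v=[]
for c,bx in(("top",(100,90,420,240)),("scene",(110,110,420,300))):
    x,y,w,h=bx;v.append(np.clip(cv2.resize(ims[c][y:y+h,x:x+w,::-1],(400,400*h//w*1 if 0 else int(400*h/w)),interpolation=cv2.INTER_AREA)*1.6,0,255).astype(np.uint8))
T=np.clip(cv2.resize(ims["top"][90:330,100:520,::-1],(800,457),interpolation=cv2.INTER_CUBIC)*1.6,0,255)
cv2.imwrite("pics/l13.png",T.astype(np.uint8))
x,y=150,120
Z=np.clip(cv2.resize(ims["scene"][y:y+270,x:x+360,::-1],(800,600),interpolation=cv2.INTER_CUBIC)*1.6,0,255)
cv2.imwrite("pics/l14.png",Z.astype(np.uint8))
for n in("lids","magnifier"):
    for k in("0","13"):pass
a=cv2.imread("pics/top0.png").astype(int);b=cv2.imread("pics/top13.png").astype(int)
for n,(x0,y0,x1,y1) in dict(lids=(450,162,505,215),mag=(250,100,295,165)).items():print(n,np.abs(a-b)[y0:y1,x0:x1].mean())
E
```

```text
[ 0.32953898 -0.52913495  0.40796027]
lids 1.896969696969697
mag 1.9456410256410257
```

View pics/l13.png

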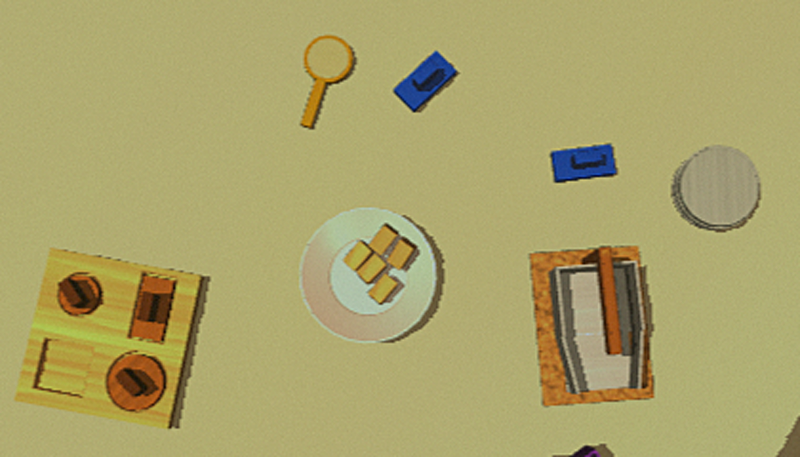

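```bash
python3 - <<'E'
from station import arm
print(arm.job_done())
E
```

```text
the job is handed in; nothing more can be done
None
```

The job is handed in at about 42 s of robot time: the inlays are in the board, all five blocks are in the saucer, and the scoop is back on its mat.

- **Inlays:** The oblong, small disc and big disc were the ones present; the square was absent. Each is in its own cavity. The oblong jammed briefly on the cavity edge (26 N). I nudged it about 2 mm, and pressing on its strip afterwards met contact at 0.2244 m against the 0.224 m expected, so it is fully home. Both discs went down without resistance to seating height (TCP 0.2044–0.2046 m against 0.2043 m).
- **Blocks:** I lowered the scoop level until its lip was about 12 mm above the saucer rim, then tipped it with the lip held there. At 45° the force reading still suggested blocks inside, so I went on to 51°. The picture then showed all five lying flat in the saucer.
- **Scoop and bystanders:** The last top view shows the empty scoop standing level about the middle of the mat. It also shows the pieces in the board, the blocks in the saucer, and the lids, magnifier and blue decoys where they were.

**Not checked:** The viewer refused the last scene picture at its 16-picture limit, so the final check rests on the top view. The scoop pose fits disagreed by a few mm, so its centring on the mat is good to roughly 5 mm.

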